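# Load the marking station from the blank chute

## Robot

A 6-joint arm with a two-finger parallel gripper is mounted at the origin on the work surface. World frame = base frame: x ahead of the robot, y to its left, z up, the work surface at z = 0. Lengths are in m, angles in rad, forces in N, time in s.
With the tool pointing down it reaches from about 0.275 to 0.75 m from the base axis. Payload 10.2 kg.
Tool frame: the origin (TCP) lies at the very end of the fingers, on their centre line; the grasp point (between the pads) lies behind it (manip.tcp_to_grasp is the z of the grasp point in the tool frame, in m); z points along the fingers, x is the direction in which the jaws open and shut, and the axes are right-handed (so a half turn about z gives the same grasp; the last joint's range is limited). The gripper opens to 88 mm and grips with 3 to 60 N. Pads are 18 mm wide; open, the fingers measure 123 mm over their backs; the gripper's body (75 mm by 187 mm) begins 45 mm behind the grasp point.
Start: joints at [-1.435, 0.313, 1.498, -0, 1.331, -0.223], TCP at [0.184, -0.492, 0.207] pointing down, gripper open.
Joint ranges: [-2.94, 2.94], [-0.97, 2.17], [0.19, 2.56], [-1.23, 4.37], [0.02, 3.11], [-2.88, 2.88]. Speed limits (rad/s): [2.39, 2.39, 3.01, 3.14, 3.14, 3.14].

## Interface

Orientations are given as a 3x3 rotation matrix whose columns are the frame's x, y, z axes.
In Python, from plant import telemetry, camera, camera_info, manip gives the robot as it stands.
- The arm moves only by the tool send_rows, never from a script. Its arguments are lists of equal length, an entry for each row: "linear": the shift along the world's x, y, z in mm, a list of three; "twist": the turn about the world's z in rad; "gripper": the finger opening in mm, from 0 to 88.1. A call has 1 to 12 rows; each row is the pose to reach, as a shift and turn from the pose commanded when the call began; what a row does not reach only later rows make up. A row lasts 1/12 s, in which the tool goes at most 41.7 mm and 7.16 degrees, less where a joint would pass 70% of its speed; a pose out of reach is approached as far as the arm can. A call with a gripper value outside its range is refused whole. The fingers move at their own pace and stop on an object; "newtons" is the grip in N (left out, the last holds). Time passes only in rows, so rows that repeat a pose let the fingers close. It gives the time, the measured TCP pose, the force and the opening at its end, in the units of the state.
- telemetry.get_obs(): the state, without advancing time (a new reading comes with each control period).
- camera(name): name is "side" or "top" or "wrist"; returns the picture (420x560x3 uint8, red, green, blue); there is no depth.
- camera_info(name): a dict with "fx", "fy", "cx", "cy" (pixels), "cam_to_world" (4x4, takes a point from camera to world coordinates). Camera axes: x right, y down, z forward; pixel columns grow to the right and rows downward; lengths in m; the calibration is good to about 2 mm. A picture is of the moment at which its call begins: read the wrist's pose just before it. camera_info takes no time and is no camera call; for the wrist camera it gives the pose at the moment of the call.
- manip.sign_off(): hands the job in, once; it reports no verdict.
The state is a dict: "clock": time; "joint_pos": joint angles; "dq": joint speeds; "tau": joint torques, N m; "eef_pos": TCP position; "tool_rot": TCP orientation; "force": force on the tool from outside, world axes, zero at the start; "wrist_torque": the same for the moment, N m; "grip_width": opening from 0.0 (shut) to 1.0 (fully open).
Only numpy, scipy, OpenCV 4.12 (cv2) and the standard library are available. Lean on these libraries where they do the work, as an engineer would, in place of code of your own. Each camera call takes 0.05 s, during which the arm holds its last target. There are 200 camera calls.

## Task

Get the marking station ready: stand every fallen oil tin upright again in its lane, in line with the others, and load one blank onto each of the three stage plates, centred between its stops and lying square to the plate. Take the blanks one at a time by drawing the lowest one out of the mouth of the leaning stack chute, and leave the others in the chute. Only when all that is done, throw the station's lever fully over to its far side, and leave the red bottle, the steel collar and the other things on the bench where they are.

Things in the scene. Friction and masses are not known exactly. Their poses are not given: they have to be found in the camera images.
- chute: Fixed steel gravity chute, 180 mm high; mouth towards its own -x. Origin on the bench under the middle of the lowest blank's seat. Five blanks lie flat in it in a stack leaning back 45 degrees: each 24 mm farther to +x than the one below. A leaning plate backs them; side cheeks hold only their rear halves (lowest blank: from x = 0 to +x), outer faces 31 mm from the middle.
- chute_seat (a point): Point on top of the chute's floor bar, 40 mm above the bench, under the middle of the lowest blank. Only the lowest blank can be drawn, towards the chute's -x; once it is out by its length (96 mm) the stack drops by one. Drawing takes about 5 N.
- chute_tongue (a point): Lower end of the tongue: a steel strip 16 mm wide, 5 mm thick, parallel to the leaning stack, before the middle of the upper blanks; it holds them back. It ends 31 mm above the floor bar. Fingers pass on both sides of it and pinch the front end of the lowest blank across its 48 mm; a gripper leant 20 degrees back from the stack (body towards the chute's -x) clears it.
- chute_apron (a point): Front end of the floor bar, on its top, at x = -175 mm from the chute's origin. The bar is 40 mm wide (narrower than the blanks), its top 40 mm above the bench, and lies open before the mouth as an apron, where a drawn blank can rest and be gripped anew.
- blank1: Plain aluminium blank, a flat bar 96 (its x) x 48 (its y) x 24 mm (its z), 0.3 kg, smooth and slightly oily. Origin: centre of its underside. At the start it lies in the chute, the lowest of five, its x along the chute's x.
- blank2: Plain aluminium blank, a flat bar 96 (its x) x 48 (its y) x 24 mm (its z), 0.3 kg, smooth and slightly oily. Origin: centre of its underside. At the start it lies in the chute, second from below.
- blank3: Plain aluminium blank, a flat bar 96 (its x) x 48 (its y) x 24 mm (its z), 0.3 kg, smooth and slightly oily. Origin: centre of its underside. At the start it lies in the chute, third from below.
- blank4: Plain aluminium blank, a flat bar 96 (its x) x 48 (its y) x 24 mm (its z), 0.3 kg, smooth and slightly oily. Origin: centre of its underside. At the start it lies in the chute, fourth from below; it stays in the chute.
- blank5: Plain aluminium blank, a flat bar 96 (its x) x 48 (its y) x 24 mm (its z), 0.3 kg, smooth and slightly oily. Origin: centre of its underside. At the start it lies in the chute, the top one; it stays in the chute.
- stage1: Steel stage plate, fixed, 150 (its x) x 84 (its y) x 15 mm high; origin at the centre of its underside. Two dark stops 12 mm high and 40 mm wide (y) stand on it with their inner faces at x = -56 and +56 mm: 112 mm apart, so a centred 96 mm blank, its long side along x, has 8 mm at either end.
- stage2: A second stage plate, the same as stage 1.
- stage3: A third stage plate, the same as stage 1.
- lever_base: Station switch: grey block 70 (x) x 50 (y) x 25 mm, fixed; origin at the centre of its underside. The lever pivots 22 mm above it about the block's y axis and swings towards the block's +x.
- lever (a joint): Lever angle in rad: 0 leaning fully to the block's -x (off), 1.1 leaning fully to its +x (on). It stays where it is left; a light push on the ball moves it.
- lever_tip (a point): Centre of the lever's black ball, 26 mm in diameter, 85 mm from the pivot.
- lane: Flat aluminium lane tray, fixed, 480 (its x) x 180 mm (its y), floor 4 mm thick, lips 12 mm high; origin at the centre of its underside. Tins stand in one row along its middle (its x), places 95 mm apart.
- tin1: Grey oil tin, body 44 (its x) x 50 (y) x 115 mm (z, base to cap), a black cap 22 mm wide, 20 mm long on top; rigid, 0.32 kg. Origin: centre of the 115 mm body, 57.5 mm above its base. At first it lies across the lane on a 44 x 115 side, cap to either side, centre 25 mm above the lane floor. May be absent (None from the start).
- tin2: Grey oil tin, body 44 (its x) x 50 (y) x 115 mm (z, base to cap), a black cap 22 mm wide, 20 mm long on top; rigid, 0.32 kg. Origin: centre of the 115 mm body, 57.5 mm above its base. At first it lies across the lane on a 44 x 115 side, cap to either side, centre 25 mm above the lane floor. May be absent (None from the start).
- tin3: Grey oil tin, body 44 (its x) x 50 (y) x 115 mm (z, base to cap), a black cap 22 mm wide, 20 mm long on top; rigid, 0.32 kg. Origin: centre of the 115 mm body, 57.5 mm above its base. At first it lies across the lane on a 44 x 115 side, cap to either side, centre 25 mm above the lane floor. May be absent (None from the start).
- tin4: Grey oil tin, body 44 (its x) x 50 (y) x 115 mm (z, base to cap), a black cap 22 mm wide, 20 mm long on top; rigid, 0.32 kg. Origin: centre of the 115 mm body, 57.5 mm above its base. Stands upright in the lane at the start.
- tin5: Grey oil tin, body 44 (its x) x 50 (y) x 115 mm (z, base to cap), a black cap 22 mm wide, 20 mm long on top; rigid, 0.32 kg. Origin: centre of the 115 mm body, 57.5 mm above its base. Stands upright at the far end of the lane at the start.
- oil: Red plastic oil bottle with a yellow cap, 60 mm in diameter, 130 mm high, standing on the bench beyond the stations; leave it.
- collar: Steel collar, 70 mm outside, 30 mm high, lying on the bench near the chute; leave it.
There are look-alikes about, which are no part of the job. Leave any orange look-alike of the blank1 alone.

How it is judged:
By the outcome, as a careful person would: the job done as asked, in the order asked, and still so for the second after the job is handed in, with the robot touching nothing.
Of tin1, tin2, tin3 only 1 to 3 are there at a start; the rules pass over those that are not, and their reading is None.
At some moment in a run one of blank1, blank2, blank3 may be knocked a few centimetres aside while the robot is not near it.
Once in a run the grip may slacken for a moment while it holds something.
It also fails if it takes over 210 s, if anything falls off the work surface, if the arm or the gripper's body presses on something with over 40 N, if the wrist force passes 120 N, or if a joint passes its speed limit or range.

## Working session

There is one attempt and no reset: what is moved stays moved. The work goes in short steps, Python scripts to look and compute and a tool call to move; the robot and the scene stay as the last step left them, time stands still between calls to the robot, and variables do not carry over. Pictures are saved under pics/ and viewed, and the job is handed in when it is done.

Besides the shell and the picture viewer there is one more tool, called after "Request:" by a JSON object that holds its "fn" and its "kwargs", one argument or row to a line. send_rows: Moves the arm, as the interface text tells. Its arguments: {"type":"object","properties":{"linear":{"type":"array","items":{"type":"array","items":{"type":"number"}}},"twist":{"type":"array","items":{"type":"number"}},"gripper":{"type":"array","items":{"type":"number"}},"newtons":{"type":"number"}},"required":["linear","twist","gripper"]}

```bash
mkdir -p pics; ls
cat > h.py <<'E'
import numpy as np, cv2
from plant import telemetry, camera, camera_info, manip
def snap(n,f,crop=None,s=1):
    i=camera_info(n); im=camera(n)[:,:,::-1].copy(); cv2.imwrite('pics/'+f+'_raw.png',im)
    if crop: a,b,c,d=crop; im=im[b:d,a:c]
    if s!=1: im=cv2.resize(im,None,fx=s,fy=s,interpolation=cv2.INTER_CUBIC)
    cv2.imwrite('pics/'+f+'.png',im); np.save('pics/'+f+'.npy',i['cam_to_world']); return i
def ray(i,u,v,z):
    T=i['cam_to_world']; d=T[:3,:3]@np.array([(u-i['cx'])/i['fx'],(v-i['cy'])/i['fy'],1]); o=T[:3,3]
    return o+d*(z-o[2])/d[2]
def proj(i,p):
    T=i['cam_to_world']; q=T[:3,:3].T@(np.array(p)-T[:3,3]); return i['fx']*q[0]/q[2]+i['cx'],i['fy']*q[1]/q[2]+i['cy']
E
python3 - <<'E'
from h import *
np.set_printoptions(precision=4,suppress=True)
for n in('top','side','wrist'):
    i=snap(n,n+'0'); print(n,i['fx'],i['cx'],i['cy'],i['cam_to_world'])
o=telemetry.get_obs(); print(o['clock'],o['eef_pos'],o['tool_rot'],o['force'],o['grip_width'],manip.tcp_to_grasp,dir(manip))
E
```

```text
pics
top 502.115882251781 280.0072600898545 209.5092795034923 [[ 0.0013 -0.9858  0.1682  0.2958]
 [-1.     -0.0017 -0.0022 -0.0012]
 [ 0.0025 -0.1682 -0.9858  1.5215]
 [ 0.      0.      0.      1.    ]]
side 452.47347396879724 281.04480606075487 207.50692264491903 [[-0.7123 -0.3719  0.5953 -0.2275]
 [-0.7019  0.3764 -0.6047  0.7677]
 [ 0.0009 -0.8486 -0.5291  0.7579]
 [ 0.      0.      0.      1.    ]]
wrist 321.6342864154392 280.8522105758031 211.77877060370986 [[ 0.3513 -0.8894 -0.2926  0.2607]
 [-0.9362 -0.3338 -0.1097 -0.4625]
 [-0.0001  0.3125 -0.9499  0.3839]
 [ 0.      0.      0.      1.    ]]
0.15 [ 0.1843 -0.4914  0.2061] [[ 0.3511 -0.9363 -0.0001]
 [-0.9363 -0.3511  0.0009]
 [-0.0009 -0.0002 -1.    ]] [ 0.9186 -0.4861  0.8972] 0.9997585210280122 -0.0187 ['IKError', '__class__', '__delattr__', '__dict__', '__dir__', '__doc__', '__eq__', '__format__', '__ge__', '__getattribute__', '__getstate__', '__gt__', '__hash__', '__init__', '__init_subclass__', '__le__', '__lt__', '__module__', '__ne__', '__new__', '__reduce__', '__reduce_ex__', '__repr__', '__setattr__', '__sizeof__', '__str__', '__subclasshook__', '__weakref__', 'sign_off', 'tcp_to_grasp']
```

View pics/top0.png

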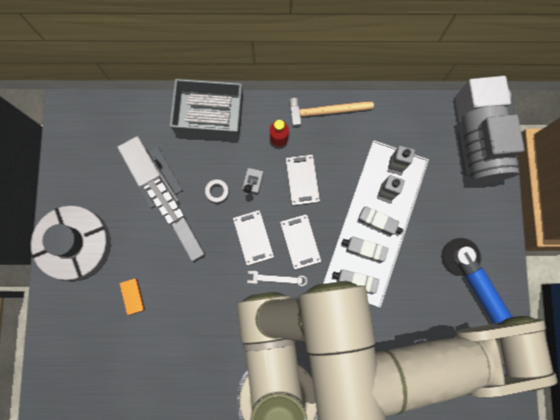

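View pics/side0.png

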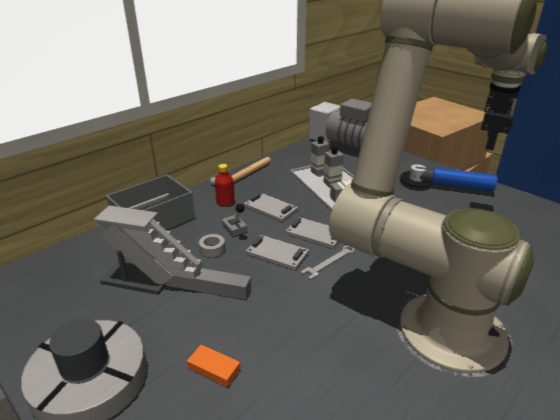

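View pics/wrist0.png

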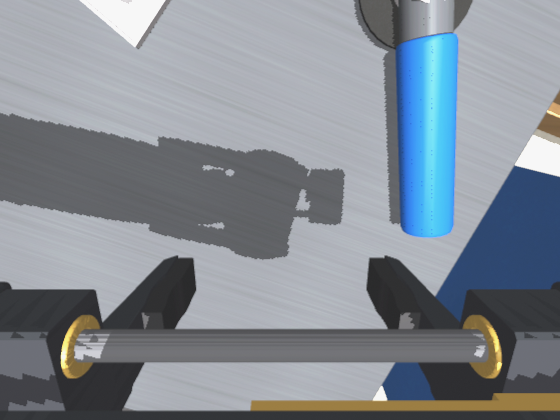

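Run:
```python
import cv2
im=cv2.imread('pics/top0_raw.png')
cv2.imwrite('pics/t1.png',cv2.resize(im[125:310,310:450],None,fx=4,fy=4,interpolation=cv2.INTER_CUBIC)[:600*2])
cv2.imwrite('pics/t1.png',cv2.resize(im[135:310,310:440],None,fx=3.4,fy=3.4,interpolation=cv2.INTER_CUBIC))
cv2.imwrite('pics/t2.png',cv2.resize(im[130:270,110:220],None,fx=4.2,fy=4.2,interpolation=cv2.INTER_CUBIC))
cv2.imwrite('pics/t3.png',cv2.resize(im[140:280,220:330],None,fx=4.2,fy=4.2,interpolation=cv2.INTER_CUBIC))
```

```text
(no output)
```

View pics/t1.png

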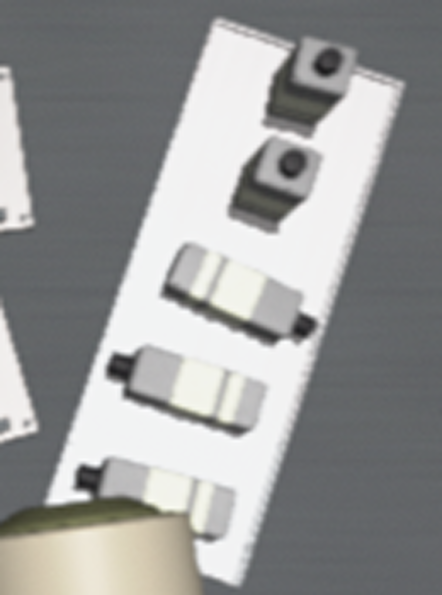

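View pics/t2.png

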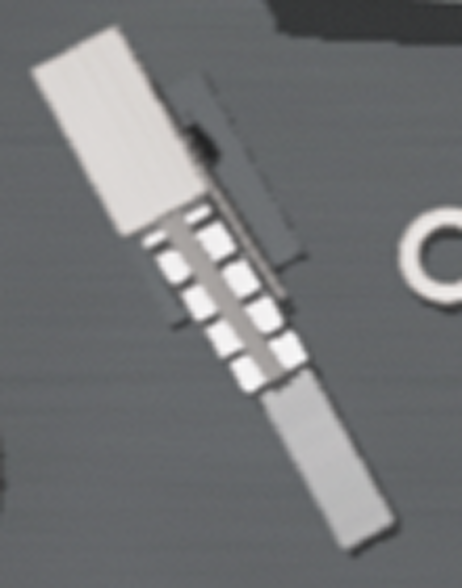

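View pics/t3.png

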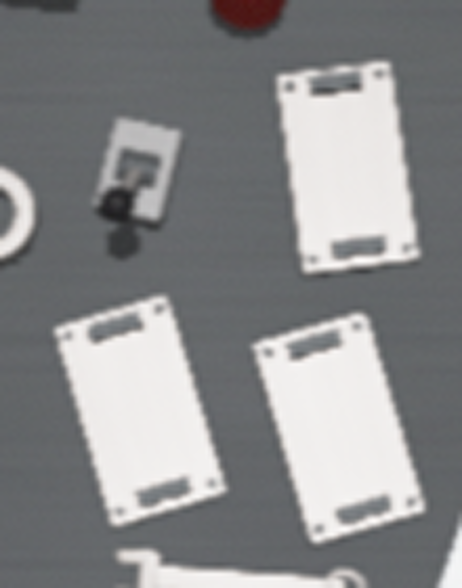

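```bash
cat > fit.py <<'E'
from h import *
from scipy.optimize import least_squares
def fit(i,px,loc,z,x0):
    px=np.array(px,float)
    def f(q):
        c,s=np.cos(q[2]),np.sin(q[2])
        return np.concatenate([np.array(proj(i,(q[0]+c*a-s*b,q[1]+s*a+c*b,z)))-p for (a,b),p in zip(loc,px)])
    r=least_squares(f,x0); return r.x, np.abs(r.fun).max()
E
python3 - <<'E'
from fit import *
np.set_printoptions(precision=4,suppress=True)
i=camera_info('top')
def P(l,s,ox,oy): return [((u+.5)/s-.5+ox,(v+.5)/s-.5+oy) for u,v in l]
# loc: image up = +x, image left = +y
st=[(.075,.042),(.075,-.042),(-.075,-.042),(-.075,.042)]
for n,l in dict(A=[(276,75),(390,62),(419,257),(304,273)],B=[(54,329),(165,296),(226,490),(116,526)],C=[(252,346),(366,314),(425,512),(316,544)]).items():
    print(n,*fit(i,P(l,4.2,220,140),st,.015,[.4,0,.1]))
print('lane',*fit(i,P([(215,18),(405,82),(240,587)],3.4,310,135),[(.24,.09),(.24,-.09),(-.24,-.09)],.012,[.4,-.2,-.3]))
print('lever',*fit(i,P([(118,118),(182,130),(160,226),(95,208)],4.2,220,140),[(.035,.025),(.035,-.025),(-.035,-.025),(-.035,.025)],.025,[.5,0,0]))
u=P([(118,203)],4.2,220,140)[0];print('ball',ray(i,*u,.11))
print('chute',*fit(i,P([(346,551),(396,519),],4.2,110,130),[(-.175,.02),(-.175,-.02)],.04,[.5,.3,.4]))
for u in P([(346,551),(396,519),(265,400),(314,371)],4.2,110,130): print(ray(i,*u,.04))
# fallen tins: top face corners, long ends
for n,l in dict(t3=[(192,243),(302,292)],t2=[(140,348),(265,380)],t1=[(110,460),(237,490)]).items():
    for u in P(l,3.4,310,135): print(n,ray(i,*u,.054))
for u in P([(292,164),(326,62)],3.4,310,135): print('cap',ray(i,*u,.139))
E
```

```text
A [ 0.6477 -0.073   0.1336] 0.36691632500824767
B [0.4683 0.0768 0.3115] 0.5366877559957857
C [ 0.455  -0.0664  0.292 ] 0.4749846081029432
lane [ 0.518  -0.2985 -0.3475] 0.47625401333823447
lever [ 0.6418  0.079  -0.2254] 0.532137569283293
ball [0.5993 0.0884 0.11  ]
chute [0.5528 0.3325 0.5786] 0.15661885446340307
[0.3951 0.254  0.04  ]
[0.4175 0.2196 0.04  ]
[0.5017 0.3147 0.04  ]
[0.5225 0.2807 0.04  ]
t3 [ 0.5568 -0.2602  0.054 ]
t3 [ 0.5137 -0.3547  0.054 ]
t2 [ 0.4646 -0.2127  0.054 ]
t2 [ 0.437  -0.3199  0.054 ]
t1 [ 0.3683 -0.1849  0.054 ]
t1 [ 0.3431 -0.2927  0.054 ]
cap [ 0.6084 -0.33    0.139 ]
cap [ 0.696  -0.3618  0.139 ]
```

Request:
{"fn": "send_rows", "kwargs": {
  "linear": [
    [50,30,80],
    [290,150,100],
    [290,150,100],
    [290,150,100],
    [290,150,100],
    [290,150,100],
    [290,150,100],
    [290,150,100],
    [290,150,100],
    [290,150,100],
    [290,150,100],
    [290,150,100]
  ],
  "twist": [0.1,0.2,0.3,0.4,0.5,0.6,0.7,0.8,0.8,0.8,0.8,0.8],
  "gripper": [60,60,60,60,60,60,60,60,60,60,60,60],
  "newtons": 10
}}

```text
clock: 1.15
eef_pos: [0.4735, -0.342, 0.306]
tool_rot: [[0.916, -0.401, -0.001], [-0.401, -0.916, 0.001], [-0.001, -0.0, -1.0]]
force: [0.6, 0.0, -0.1]
grip_width: 0.679
```

Run:
```python
from h import *
i=snap('wrist','w1');snap('top','t4',(310,135,440,310),3.4);print(telemetry.get_obs()['eef_pos'])
```

```text
[ 0.47327322 -0.3423195   0.30625793]
```

View pics/w1.png

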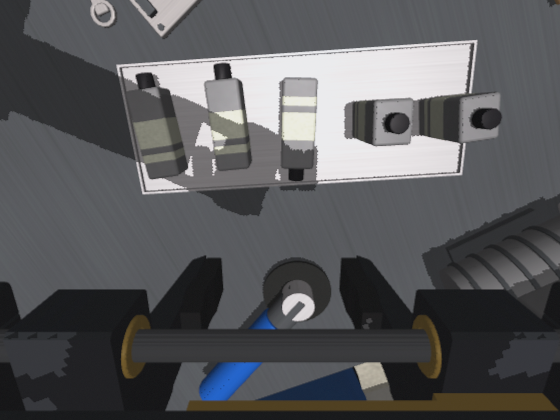

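View pics/t4.png

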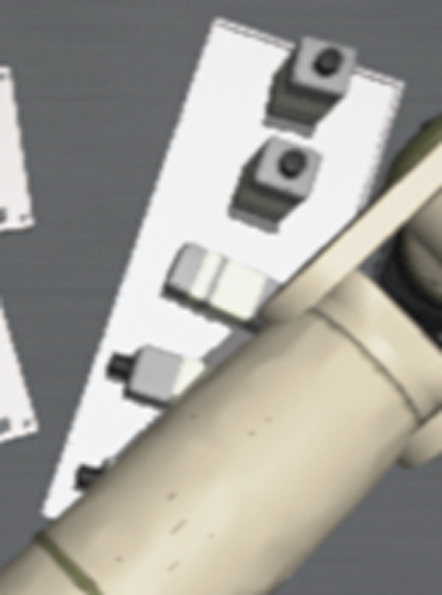

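Run:
```python
import cv2
im=cv2.imread('pics/w1_raw.png')
cv2.imwrite('pics/w1z.png',cv2.resize(im[50:200,120:330],None,fx=3.8,fy=3.8,interpolation=cv2.INTER_CUBIC))
```

```text
(no output)
```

View pics/w1z.png

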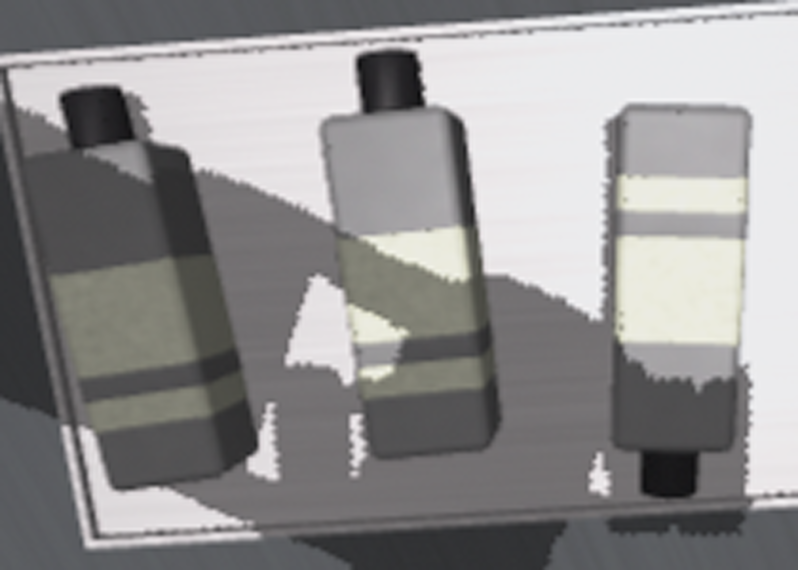

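Run:
```python
from fit import *
np.set_printoptions(precision=4,suppress=True)
i=camera_info('wrist')
i['cam_to_world']=np.load('pics/w1.npy')
L,e=fit(i,[(119,66),(476,42),(462,175),(144,193)],[(-.24,.09),(.24,.09),(.24,-.09),(-.24,-.09)],.012,[.5,-.3,-.3]);print('lane',L,e)
loc=[(-.022,-.0575),(.022,-.0575),(.022,.0575),(-.022,.0575)]
def P(l): return [((u+.5)/3.8-.5+120,(v+.5)/3.8-.5+50) for u,v in l]
c,s=np.cos(-.3475),np.sin(-.3475)
for n,l,sg in(('t3',[(614,446),(735,448),(750,108),(622,106)],-1),('t2',[(370,457),(490,449),(452,108),(323,116)],1),('t1',[(113,488),(222,478),(148,140),(25,155)],1)):
    q,e=fit(i,P(l),loc,.054,[.45,-.27,-.3]); a,b=q[0]-L[0],q[1]-L[1]
    d=np.array([-np.sin(q[2]),np.cos(q[2])])*sg
    print(n,q,e,'lane xy',c*a+s*b,-s*a+c*b,'cap',q[:2]+d*.0675)
for u,v in((398,122),(487,117)):
    p=ray(i,u,v,.139);a,b=p[:2]-L[:2];print(p,'lane',c*a+s*b,-s*a+c*b)
```

```text
lane [ 0.5197 -0.2991 -0.3526] 2.16436373488591
t3 [ 0.5179 -0.2975 -0.4299] 1.5475771610776405 lane xy -0.002156345997517791 0.000844932514103606 cap [ 0.4898 -0.3589]
t2 [ 0.4329 -0.2622 -0.339 ] 1.28586739472442 lane xy -0.09409529227294006 0.005109797906944172 cap [ 0.4554 -0.1986]
t1 [ 0.3397 -0.2332 -0.2931] 1.5427319629714304 lane xy -0.19161382888655504 0.0006731043850992796 cap [ 0.3592 -0.1686]
[ 0.6108 -0.3303  0.139 ] lane 0.09633464665649288 0.0016567145197869844
[ 0.6961 -0.3623  0.139 ] lane 0.18737706208261234 0.0006700936077222927
```

Request:
{"fn": "send_rows", "kwargs": {
  "linear": [
    [15.5,-18.5,0],
    [15.5,-18.5,-35],
    [15.5,-18.5,-70],
    [15.5,-18.5,-105],
    [15.5,-18.5,-140],
    [15.5,-18.5,-175],
    [15.5,-18.5,-210],
    [15.5,-18.5,-245],
    [15.5,-18.5,-270],
    [15.5,-18.5,-285],
    [15.5,-18.5,-292],
    [15.5,-18.5,-292]
  ],
  "twist": [-0.018,-0.018,-0.018,-0.018,-0.018,-0.018,-0.018,-0.018,-0.018,-0.018,-0.018,-0.018],
  "gripper": [60,60,60,60,60,60,60,60,60,60,60,60],
  "newtons": 12
}}

```text
clock: 2.25
eef_pos: [0.4887, -0.3602, 0.0133]
tool_rot: [[0.908, -0.418, -0.002], [-0.418, -0.908, 0.002], [-0.002, -0.001, -1.0]]
force: [-1.0, 0.6, 0.2]
grip_width: 0.681
```

Run:
```python
from h import *
snap('wrist','w2');o=telemetry.get_obs();print(o['eef_pos'],o['force'])
```

```text
[ 0.48939596 -0.36060629  0.01476615] [0.40150067 0.27488163 0.33238611]
```

View pics/w2.png

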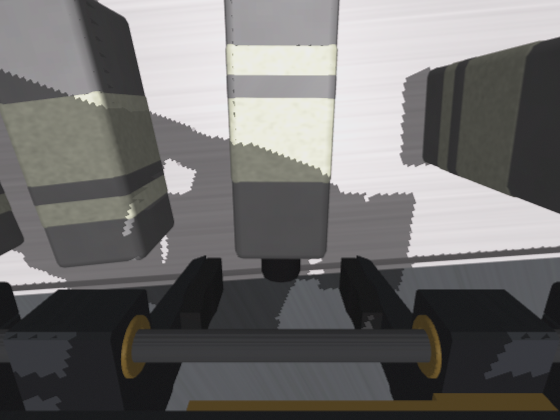

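Request:
{"fn": "send_rows", "kwargs": {
  "linear": [
    [0,0,0],
    [0,0,0],
    [0,0,0],
    [0,0,0],
    [0,0,0],
    [0,0,10],
    [0,0,22],
    [0,0,34],
    [0,0,46],
    [0,0,58],
    [0,0,70],
    [0,0,80]
  ],
  "twist": [0,0,0,0,0,0,0,0,0,0,0,0],
  "gripper": [15,15,15,15,15,15,15,15,15,15,15,15],
  "newtons": 14
}}

```text
clock: 3.3
eef_pos: [0.4901, -0.3603, 0.0964]
tool_rot: [[0.909, -0.417, 0.001], [-0.417, -0.909, -0.001], [0.001, 0.0, -1.0]]
force: [0.3, 0.2, -0.2]
grip_width: 0.171
```

Run:
```python
from h import *
snap('wrist','w3');snap('side','s3',(260,100,480,260),3);o=telemetry.get_obs();print(o['eef_pos'],o['force'])
```

```text
[ 0.49046565 -0.36074597  0.09665447] [-0.58319085 -0.10119222 -0.27831407]
```

View pics/w3.png

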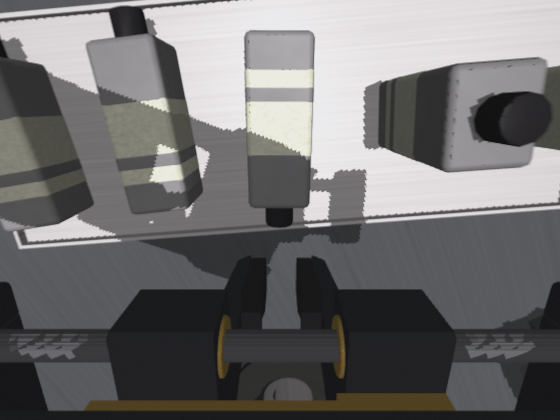

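View pics/s3.png

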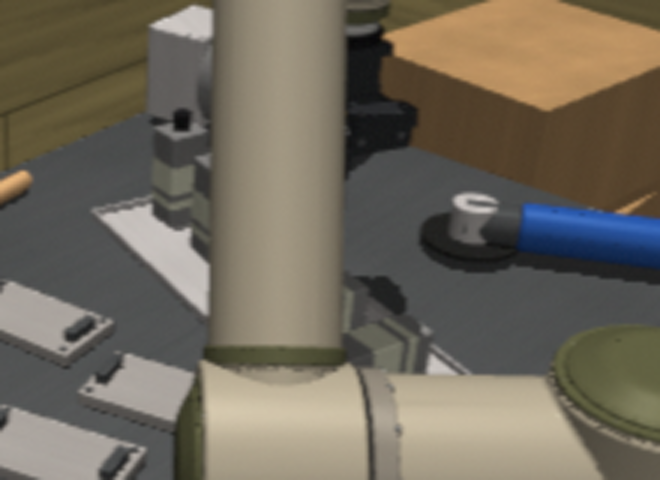

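Run:
```python
from h import *
i=camera_info('wrist');i['cam_to_world']=np.load('pics/w2.npy')
print(proj(i,(.4894,-.3606,.0147)),proj(i,(.4894,-.3606,.029)),ray(i,281,258,.029),ray(i,281,278,.029), ray(i,232,255,.054),ray(i,329,255,.054))
i['cam_to_world']=np.load('pics/w3.npy')
print(ray(i,280,206,.029),ray(i,280,226,.029),ray(i,280,226,.04), ray(i,249,205,.054),ray(i,310,205,.054))
```

```text
(np.float64(281.9704979672197), np.float64(249.2536749812698)) (np.float64(282.0000190550563), np.float64(260.0861003203041)) [ 0.4894301  -0.35919796  0.029     ] [ 0.48417438 -0.37062799  0.029     ] [ 0.47436996 -0.33693807  0.054     ] [ 0.51578488 -0.3559363   0.054     ]
[ 0.49205133 -0.35486584  0.029     ] [ 0.48493311 -0.3703625   0.029     ] [ 0.4866899  -0.36656913  0.04      ] [ 0.47546755 -0.33789276  0.054     ] [ 0.51514873 -0.3560996   0.054     ]
```

Request:
{"fn": "send_rows", "kwargs": {
  "linear": [
    [0,0,0],
    [0,0,-20],
    [0,0,-50],
    [0,0,-75],
    [0,0,-84],
    [0,0,-84],
    [0,0,-84]
  ],
  "twist": [0,0,0,0,0,0,0],
  "gripper": [60,60,60,60,60,60,60]
}}

```text
clock: 3.98
eef_pos: [0.49, -0.3602, 0.0109]
tool_rot: [[0.909, -0.417, -0.0], [-0.417, -0.909, 0.0], [-0.0, -0.0, -1.0]]
force: [0.6, 0.2, -0.1]
grip_width: 0.672
```

Request:
{"fn": "send_rows", "kwargs": {
  "linear": [
    [0,0,0],
    [0,0,0],
    [0,0,0],
    [0,0,0],
    [0,0,0],
    [0,0,0],
    [0,0,0],
    [0,0,0],
    [0,0,0],
    [0,0,0]
  ],
  "twist": [0,0,0,0,0,0,0,0,0,0],
  "gripper": [15,15,15,15,15,15,15,15,15,15],
  "newtons": 16
}}

```text
clock: 4.82
eef_pos: [0.4898, -0.3601, 0.0105]
tool_rot: [[0.909, -0.417, -0.0], [-0.417, -0.909, 0.0], [-0.0, -0.0, -1.0]]
force: [-0.6, -0.1, 0.1]
grip_width: 0.168
```

Run:
```python
from h import *
snap('wrist','w4');o=telemetry.get_obs();print(o['eef_pos'],o['force'],o['grip_width']*88.1)
```

```text
[ 0.48983229 -0.36007444  0.0104927 ] [ 0.68989422 -0.26920595 -0.70158181] 14.90458045410716
```

View pics/w4.png

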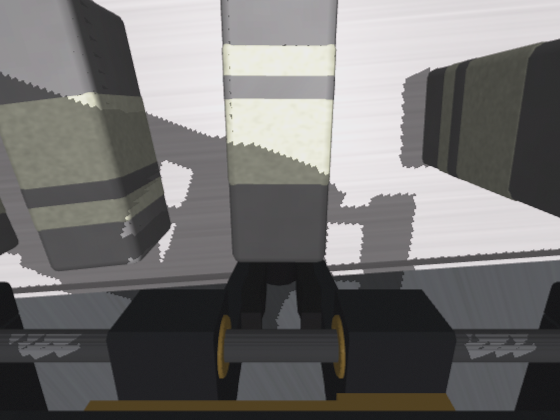

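Run:
```python
import cv2
im=cv2.imread('pics/w4_raw.png')
cv2.imwrite('pics/w4z.png',cv2.convertScaleAbs(cv2.resize(im[220:340,210:350],None,fx=5,fy=5,interpolation=cv2.INTER_CUBIC),alpha=2.5))
```

```text
(no output)
```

View pics/w4z.png

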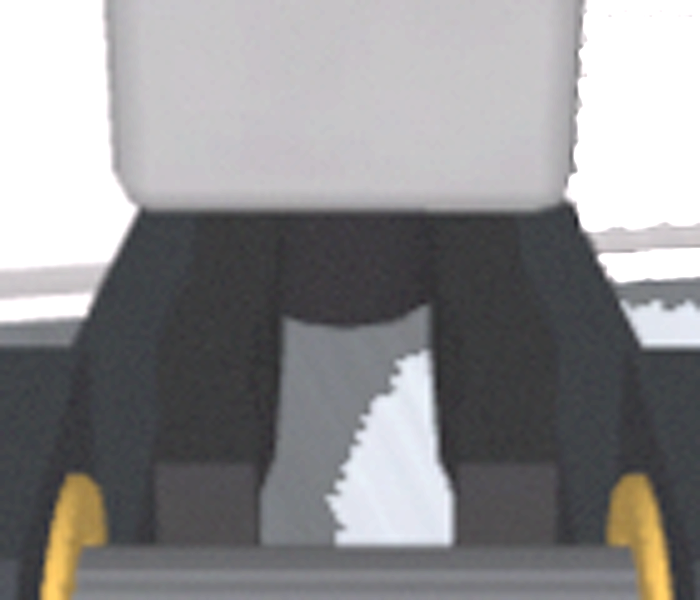

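Request:
{"fn": "send_rows", "kwargs": {
  "linear": [
    [0,0,0],
    [0,0,0],
    [0,0,0],
    [0,0,0],
    [0,0,0],
    [5,11,1],
    [5,11,1],
    [5,11,1]
  ],
  "twist": [0,0,0,0,0,0,0,0],
  "gripper": [60,60,60,60,60,60,60,60]
}}

```text
clock: 5.53
eef_pos: [0.4952, -0.3483, 0.0116]
tool_rot: [[0.909, -0.416, 0.0], [-0.416, -0.909, 0.0], [0.0, -0.0, -1.0]]
force: [-0.0, -0.4, 0.5]
grip_width: 0.679
```

Request:
{"fn": "send_rows", "kwargs": {
  "linear": [
    [0,0,0],
    [0,0,0],
    [0,0,0],
    [0,0,0],
    [0,0,0],
    [0,0,0],
    [-1.7,-3.6,0],
    [-3.4,-7.3,0],
    [-5,-11,0],
    [-5,-11,0],
    [-5,-11,0]
  ],
  "twist": [0,0,0,0,0,0,0,0,0,0,0],
  "gripper": [35,35,35,35,35,35,35,35,35,35,35],
  "newtons": 20
}}

```text
clock: 6.45
eef_pos: [0.4896, -0.3608, 0.0115]
tool_rot: [[0.909, -0.417, -0.0], [-0.417, -0.909, -0.001], [0.0, 0.001, -1.0]]
force: [-1.1, -1.3, 0.5]
grip_width: 0.497
```

Request:
{"fn": "send_rows", "kwargs": {
  "linear": [
    [0,0,0],
    [0,0,0],
    [0,0,0],
    [4,9,0],
    [4,9,0],
    [4,9,0],
    [4,9,0],
    [4,9,0],
    [4,9,0],
    [4,9,0],
    [4,9,0],
    [4,9,0]
  ],
  "twist": [0,0,0,0,0,0,0,0,0,0,0,0],
  "gripper": [60,60,60,60,60,35,35,35,35,35,35,35],
  "newtons": 20
}}

```text
clock: 7.45
eef_pos: [0.4939, -0.3511, 0.0116]
tool_rot: [[0.909, -0.417, 0.0], [-0.417, -0.909, 0.0], [0.0, -0.0, -1.0]]
force: [0.4, 1.2, 0.7]
grip_width: 0.493
```

Run:
```python
from h import *
snap('wrist','w5');o=telemetry.get_obs();print(o['eef_pos'],o['force'],o['grip_width']*88.1)
```

```text
[ 0.49390024 -0.35104812  0.01156391] [0.51831872 1.2224054  1.19784208] 43.407415243548485
```

View pics/w5.png

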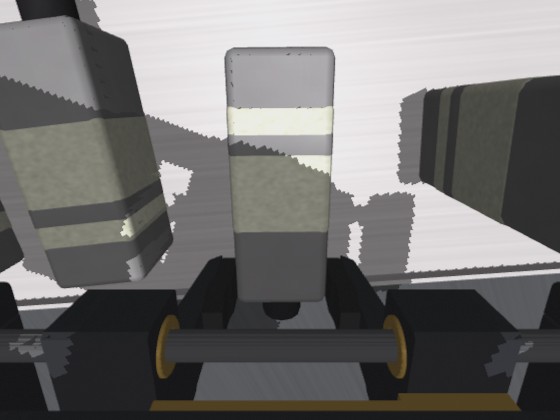

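Request:
{"fn": "send_rows", "kwargs": {
  "linear": [
    [0,0,0],
    [0,0,0],
    [0,0,8],
    [0,0,18],
    [0,0,28],
    [0,0,38],
    [0,0,48],
    [0,0,58],
    [0,0,68],
    [0,0,76],
    [0,0,82],
    [0,0,82]
  ],
  "twist": [0,0,0,0,0,0,0,0,0,0,0,0],
  "gripper": [35,35,35,35,35,35,35,35,35,35,35,35],
  "newtons": 9
}}

```text
clock: 8.5
eef_pos: [0.4943, -0.3515, 0.095]
tool_rot: [[0.909, -0.417, 0.001], [-0.417, -0.909, -0.002], [0.002, 0.001, -1.0]]
force: [-0.1, 0.2, -2.6]
grip_width: 0.497
```

Run:
```python
from h import *
snap('wrist','w6');o=telemetry.get_obs();print(o['eef_pos'],o['force'],o['grip_width']*88.1)
```

```text
[ 0.49399051 -0.35120371  0.0940212 ] [ 0.02028513  0.03778692 -3.20543104] 44.103314553873105
```

View pics/w6.png

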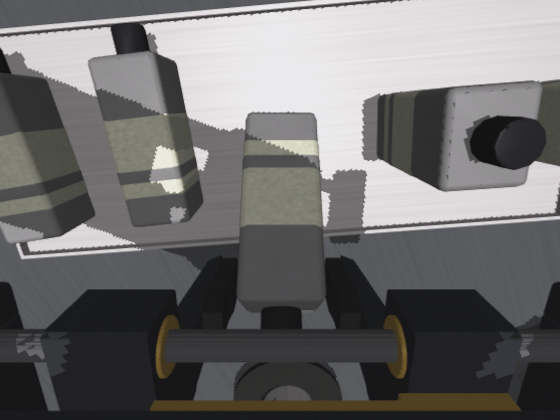

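Request:
{"fn": "send_rows", "kwargs": {
  "linear": [
    [0,0,8],
    [0,0,18],
    [0,0,28],
    [0,0,28],
    [4,8,28],
    [8,17,28],
    [12,26,28],
    [16,35,28],
    [20,43,28],
    [25,52,28],
    [25,52,28],
    [25,52,28]
  ],
  "twist": [0,0,0,0,0.02,0.04,0.06,0.08,0.08,0.08,0.08,0.08],
  "gripper": [35,35,35,35,35,35,35,35,35,35,35,35],
  "newtons": 5
}}

```text
clock: 9.55
eef_pos: [0.5192, -0.2985, 0.1215]
tool_rot: [[0.94, -0.342, -0.0], [-0.342, -0.94, -0.0], [-0.0, 0.0, -1.0]]
force: [-0.3, 0.6, -2.5]
grip_width: 0.498
```

Run:
```python
from h import *
snap('wrist','w7');snap('side','s7',(260,60,480,240),3);snap('top','t7',(290,120,450,300),3);o=telemetry.get_obs();print(o['eef_pos'],o['force'],o['grip_width']*88.1)
```

```text
[ 0.51867929 -0.29946802  0.12147996] [-0.17054449 -0.33902502 -2.96972104] 43.83896645047817
```

View pics/w7.png

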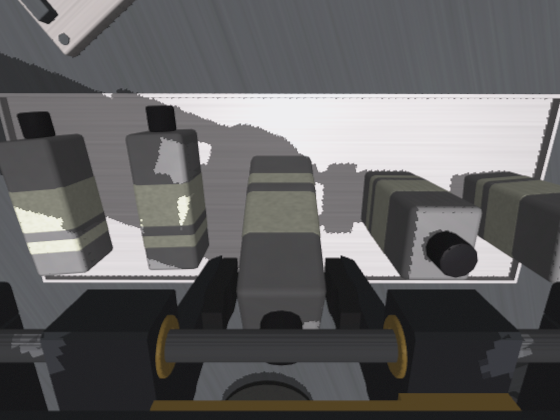

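View pics/s7.png

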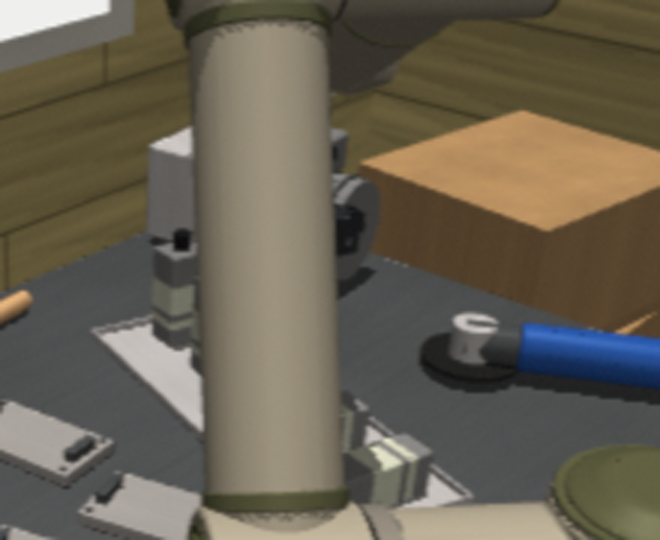

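View pics/t7.png

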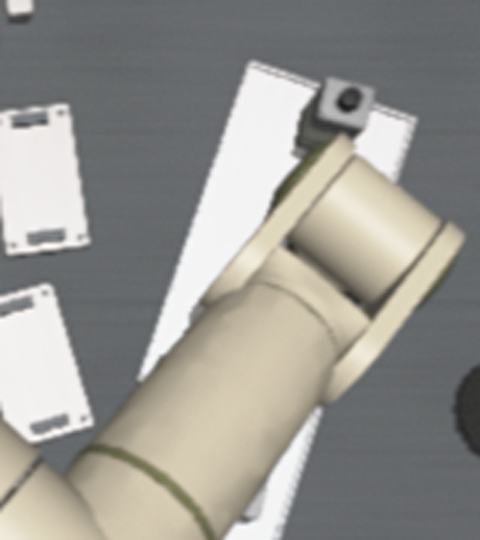

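```bash
cat > tilt.py <<'E'
from fit import *
# tin held: pivot g (grasp point), axis lying in plane of (tool y, z). corners of the camera-facing 44x115 face
def tilt(i,eef,R,base,top):
    g=np.array(eef)-.0187*np.array(R)[:,2]; X=np.array(R)[:,0]; Y=np.array(R)[:,1]; Z=np.array([0,0,1.])
    pts=[(-1,0,base[0]),(1,0,base[1]),(-1,1,top[0]),(1,1,top[1])]
    def f(q):
        th,d,h=q; a=np.sin(th)*Z+np.cos(th)*Y; n=np.cos(th)*Z-np.sin(th)*Y   # a: base->cap (Y = away from camera side), n: face normal
        return np.concatenate([np.array(proj(i,g+X*.022*s+a*(d-.115+.115*t)+n*h))-p for s,t,p in pts])
    r=least_squares(f,[1.,.015,.025]); return np.degrees(r.x[0]),r.x[1:],np.abs(r.fun).max()
E
python3 - <<'E'
from tilt import *
i=camera_info('wrist');o=telemetry.get_obs()
print(tilt(i,o['eef_pos'],o['tool_rot'],[(251,156),(312,156)],[(239,322),(325,322)]))
E
```

```text
(np.float64(51.61592832136583), array([ 0.03041637, -0.00601358]), np.float64(1.6608312489187824))
```

```bash
python3 - <<'E'
from tilt import *
i=camera_info('wrist');o=telemetry.get_obs();R=np.array(o['tool_rot'])
g=np.array(o['eef_pos'])-.0187*R[:,2];X=R[:,0];Y=R[:,1];Z=np.array([0,0,1.])
for th in(45,52,60,68,75):
  for d in (.008,.014,.02):
    t=np.radians(th);a=np.sin(t)*Z+np.cos(t)*Y;n=np.cos(t)*Z-np.sin(t)*Y
    print(th,d,[tuple(np.round(proj(i,g+X*.022*s+a*(d-.115+.115*k)+n*.024)).astype(int)) for s,k in((-1,0),(1,0),(-1,1),(1,1))])
E
python3 -c "
import cv2
im=cv2.imread('pics/w7_raw.png')
cv2.imwrite('pics/w7z.png',cv2.convertScaleAbs(cv2.resize(im[140:370,200:360],None,fx=2.6,fy=2.6,interpolation=cv2.INTER_CUBIC),alpha=2))"
```

```text
45 0.008 [(np.int64(246), np.int64(88)), (np.int64(315), np.int64(88)), (np.int64(234), np.int64(263)), (np.int64(327), np.int64(263))]
45 0.014 [(np.int64(245), np.int64(94)), (np.int64(316), np.int64(95)), (np.int64(233), np.int64(275)), (np.int64(328), np.int64(275))]
45 0.02 [(np.int64(245), np.int64(102)), (np.int64(316), np.int64(102)), (np.int64(232), np.int64(288)), (np.int64(329), np.int64(288))]
52 0.008 [(np.int64(248), np.int64(101)), (np.int64(313), np.int64(101)), (np.int64(234), np.int64(256)), (np.int64(327), np.int64(256))]
52 0.014 [(np.int64(247), np.int64(107)), (np.int64(314), np.int64(107)), (np.int64(233), np.int64(268)), (np.int64(328), np.int64(268))]
52 0.02 [(np.int64(247), np.int64(113)), (np.int64(314), np.int64(113)), (np.int64(232), np.int64(280)), (np.int64(329), np.int64(280))]
60 0.008 [(np.int64(250), np.int64(117)), (np.int64(311), np.int64(117)), (np.int64(234), np.int64(249)), (np.int64(327), np.int64(249))]
60 0.014 [(np.int64(249), np.int64(121)), (np.int64(312), np.int64(121)), (np.int64(233), np.int64(260)), (np.int64(328), np.int64(260))]
60
[... 260 characters left out ...]
int64(242))]
68 0.014 [(np.int64(251), np.int64(136)), (np.int64(310), np.int64(136)), (np.int64(233), np.int64(251)), (np.int64(327), np.int64(251))]
68 0.02 [(np.int64(250), np.int64(140)), (np.int64(311), np.int64(140)), (np.int64(232), np.int64(261)), (np.int64(329), np.int64(261))]
75 0.008 [(np.int64(253), np.int64(147)), (np.int64(309), np.int64(147)), (np.int64(235), np.int64(237)), (np.int64(326), np.int64(237))]
75 0.014 [(np.int64(252), np.int64(150)), (np.int64(309), np.int64(150)), (np.int64(234), np.int64(244)), (np.int64(327), np.int64(244))]
75 0.02 [(np.int64(251), np.int64(153)), (np.int64(310), np.int64(153)), (np.int64(232), np.int64(253)), (np.int64(329), np.int64(253))]
```

View pics/w7z.png

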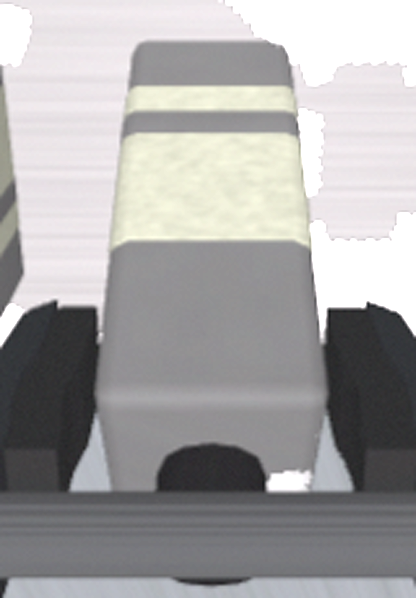

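Run:
```python
from tilt import *
i=camera_info('wrist');o=telemetry.get_obs()
print(tilt(i,o['eef_pos'],o['tool_rot'],[(250.5,156),(311.5,156)],[(237.5,292),(325,292)]))
```

```text
(np.float64(62.79311717011352), array([0.0200643 , 0.00289734]), np.float64(1.5727996901620713))
```

Request:
{"fn": "send_rows", "kwargs": {
  "linear": [
    [-7,-20,0],
    [-14.7,-40.4,-8],
    [-14.7,-40.4,-18],
    [-14.7,-40.4,-26],
    [-14.7,-40.4,-32],
    [-14.7,-40.4,-35],
    [-14.7,-40.4,-35],
    [-14.7,-40.4,-35]
  ],
  "twist": [0,0,0,0,0,0,0,0],
  "gripper": [35,35,35,35,35,35,35,35],
  "newtons": 6
}}

```text
clock: 10.37
eef_pos: [0.5045, -0.339, 0.0867]
tool_rot: [[0.94, -0.342, 0.0], [-0.342, -0.94, -0.0], [0.0, -0.0, -1.0]]
force: [-0.7, 0.1, -2.2]
grip_width: 0.502
```

Run:
```python
from h import *
snap('wrist','w8',(190,100,370,380),2.1);o=telemetry.get_obs();print(o['eef_pos'],o['force'],o['grip_width']*88.1)
```

```text
[ 0.50451216 -0.33924025  0.08694839] [ 0.18062709  0.22748497 -1.71409323] 43.89699510962631
```

View pics/w8.png

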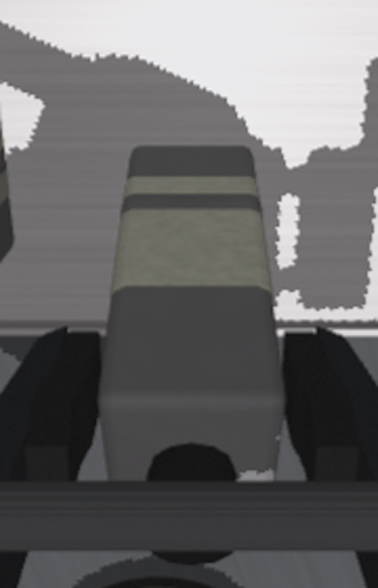

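Request:
{"fn": "send_rows", "kwargs": {
  "linear": [
    [0,0,-2],
    [0,0,-4],
    [2,5,-5],
    [4,10,-5],
    [5.5,15,-5],
    [7,20,-5],
    [9,25,-5.5],
    [10.6,29,-6],
    [10.6,29,-7],
    [10.6,29,-7]
  ],
  "twist": [0,0,0,0,0,0,0,0,0,0],
  "gripper": [35,35,35,35,35,35,35,35,35,35],
  "newtons": 6
}}

```text
clock: 11.25
eef_pos: [0.5153, -0.3102, 0.0802]
tool_rot: [[0.94, -0.342, 0.001], [-0.342, -0.94, -0.0], [0.001, 0.0, -1.0]]
force: [-0.4, 2.2, 3.7]
grip_width: 0.497
```

Run:
```python
from h import *
snap('wrist','w9',(190,100,370,380),2.1);o=telemetry.get_obs();print(o['eef_pos'],o['force'],o['grip_width']*88.1)
```

```text
[ 0.51518322 -0.31035268  0.08023036] [-0.06066254  1.90657434  5.13676563] 43.7521681929369
```

View pics/w9.png

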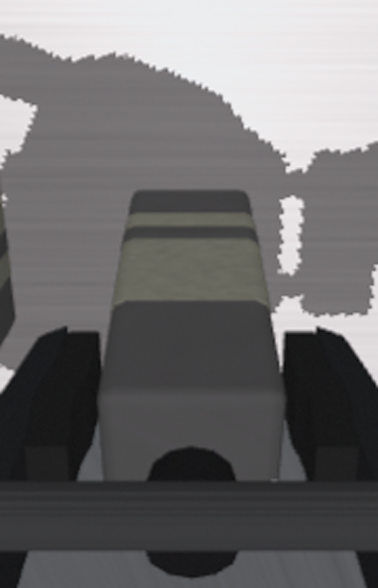

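Run:
```python
from tilt import *
i=camera_info('wrist');o=telemetry.get_obs()
print(tilt(i,o['eef_pos'],o['tool_rot'],[(253,190.5),(307.6,190.5)],[(239,286.7),(323.8,286.7)]))
i['cam_to_world']=np.load('pics/w8.npy')
print(tilt(i,(.5045,-.3391,.0868),o['tool_rot'],[(252.4,170),(310,170)],[(239,288),(324.8,288)]))
R=np.array(o['tool_rot']); o=camera_info('wrist')
```

```text
(np.float64(78.9368732392069), array([ 0.0146663 , -0.00422009]), np.float64(1.147119632283136))
(np.float64(69.58002815901781), array([ 0.01679674, -0.00064179]), np.float64(1.644571104588266))
```

Request:
{"fn": "send_rows", "kwargs": {
  "linear": [
    [1.5,4,-1],
    [3,8,-2],
    [4,11,-3],
    [5,14,-4],
    [5,14,-4],
    [5,14,-4],
    [5,14,-4],
    [5,14,-4],
    [5,14,-4],
    [5,14,-4]
  ],
  "twist": [0,0,0,0,0,0,0,0,0,0],
  "gripper": [35,35,35,35,35,50,50,58,58,58],
  "newtons": 6
}}

```text
clock: 12.13
eef_pos: [0.5196, -0.2966, 0.0753]
tool_rot: [[0.939, -0.343, -0.0], [-0.343, -0.939, 0.0], [-0.0, -0.0, -1.0]]
force: [0.5, 0.2, -0.5]
grip_width: 0.66
```

Run:
```python
from h import *
snap('wrist','w10',(190,100,370,380),2.1);o=telemetry.get_obs();print(o['eef_pos'],o['force'],o['grip_width']*88.1)
```

```text
[ 0.51962634 -0.2966101   0.07539744] [-0.0317566   0.80351703  0.07652227] 57.752366391200965
```

View pics/w10.png

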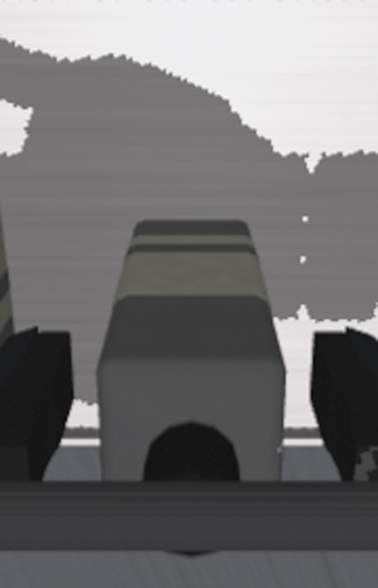

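```bash
cat > lane.py <<'E'
from h import *
L=np.array([.519,-.2988]); c,s=np.cos(-.3475),np.sin(-.3475)
def lane(p): a,b=np.array(p)[:2]-L; return np.round([c*a+s*b,-s*a+c*b],4)
def world(x,y): return L+np.array([c*x-s*y,s*x+c*y])
E
python3 - <<'E'
from lane import *
i=camera_info('wrist');o=telemetry.get_obs()
print(lane(ray(i,281,271.4,.119)),lane(ray(i,254,205,.004)),lane(ray(i,307.6,205,.004)),lane(o['eef_pos']))
E
```

```text
[0.0001 0.0104] [-0.0217  0.0077] [0.0217 0.0076] [-0.0002  0.0023]
```

View pics/w10_raw.png

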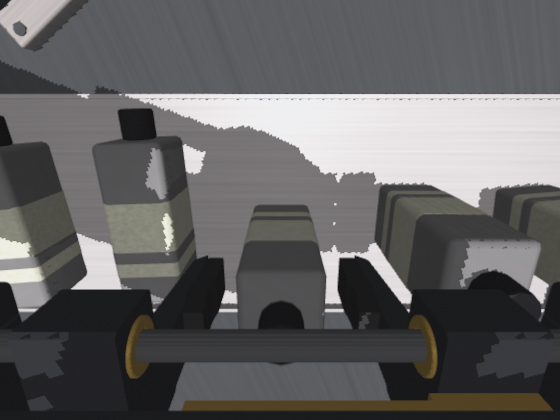

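Request:
{"fn": "send_rows", "kwargs": {
  "linear": [
    [-6.2,-17.2,6],
    [-6.2,-17.2,6],
    [-6.2,-17.2,6],
    [-6.2,-17.2,6],
    [-6.2,-17.2,6],
    [-6.2,-17.2,6],
    [-6.2,-17.2,6],
    [-4,-12,6],
    [-2,-7,6],
    [-0.7,-2.2,6],
    [-0.7,-2.2,6],
    [-0.7,-2.2,6]
  ],
  "twist": [0,0,0,0,0,0,0,0,0,0,0,0],
  "gripper": [58,58,35,35,35,35,35,35,35,35,35,35],
  "newtons": 15
}}

```text
clock: 13.18
eef_pos: [0.5198, -0.2988, 0.0828]
tool_rot: [[0.94, -0.342, 0.002], [-0.342, -0.94, -0.002], [0.002, 0.002, -1.0]]
force: [-1.5, -1.4, 6.7]
grip_width: 0.498
```

Request:
{"fn": "send_rows", "kwargs": {
  "linear": [
    [0,0,0],
    [0,0,0],
    [0,0,0],
    [0,0,0],
    [0,0,20],
    [0,0,60],
    [-15,-15,100],
    [-40,-30,140],
    [-64,-45,170],
    [-64,-45,200],
    [-64,-45,220],
    [-64,-45,225]
  ],
  "twist": [0,0,0,0,0,0,0,0,0,0,0,0],
  "gripper": [48,58,58,60,60,60,60,60,60,60,60,60]
}}

```text
clock: 14.18
eef_pos: [0.4552, -0.3446, 0.3105]
tool_rot: [[0.939, -0.344, 0.004], [-0.344, -0.939, -0.005], [0.006, 0.003, -1.0]]
force: [0.0, 0.1, -0.4]
grip_width: 0.681
```

Run:
```python
from lane import *
snap('wrist','w11');snap('top','t11',(310,135,440,310),3.4);o=telemetry.get_obs();print(o['eef_pos'],lane(o['eef_pos']),o['force'])
```

```text
[ 0.45523108 -0.34368727  0.30648399] [-0.0447 -0.0639] [ 0.44769617  0.68913246 -0.20587899]
```

View pics/w11.png

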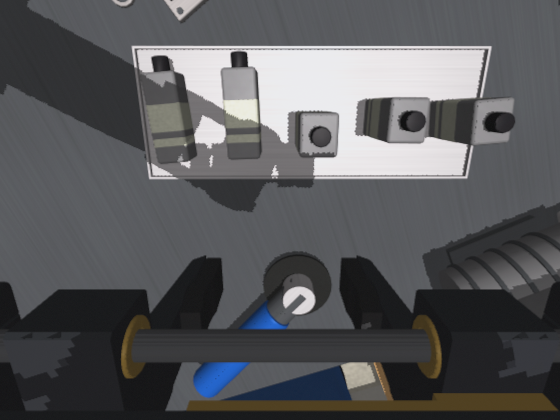

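Run:
```python
from fit import *
from lane import *
i=camera_info('wrist');i['cam_to_world']=np.load('pics/w11.npy')
for p in((320,136),(412,121),(501,122)):print(lane(ray(i,*p,.139)))
q,e=fit(i,[(301,114),(336,113),(338,156),(303,156)],[(-.022,.025),(.022,.025),(.022,-.025),(-.022,-.025)],.119,[.5,-.3,-.35]);print('tin3',lane(q),q[2],e)
q,e=fit(i,[(389,97),(427,97),(430,141),(391,141)],[(-.022,.025),(.022,.025),(.022,-.025),(-.022,-.025)],.119,[.5,-.3,-.35]);print('tin4',lane(q),q[2],e)
q,e=fit(i,[(133,47),(489,47),(466,176),(151,178)],[(-.24,.09),(.24,.09),(.24,-.09),(-.24,-.09)],.012,[.5,-.3,-.3]);print('lane',lane(q),q[2],e)
loc=[(-.022,-.0575),(.022,-.0575),(.022,.0575),(-.022,.0575)]
for l in ([(228,157),(258,156),(257,70),(222,70)],[(162,163),(190,159),(176,73),(147,76)]):
  q,e=fit(i,l,loc,.054,[.43,-.27,-.3]);print(lane(q),q,e)
```

```text
[-0.0015 -0.0142]
[0.0945 0.0008]
[ 0.1883 -0.0006]
tin3 [ 0.0004 -0.0154] -0.29662294362078184 3.1788361090011676
tin4 [0.0991 0.0013] -0.24872755676466327 3.4854434428099808
lane [-0.0007  0.0012] -0.3478982725890051 2.382552406577929
[-0.0935  0.0042] [ 0.43250519 -0.2629812  -0.34824077] 3.9840092594159557
[-0.1873 -0.001 ] [ 0.34250918 -0.2359426  -0.28388107] 3.9992913011295173
```

```bash
python3 - <<'E'
from lane import *
i=camera_info('wrist');i['cam_to_world']=np.load('pics/w10.npy')
for p,z in(((415,217),.119),((515,213),.119),((382,186),.004),((437,187),.004),((254,205),.004),((307,205),.004)):print(p,lane(ray(i,*p,z)))
E
python3 -c "
import cv2
im=cv2.imread('pics/w10_raw.png')
cv2.imwrite('pics/w10z.png',cv2.convertScaleAbs(cv2.resize(im[160:340,200:560],None,fx=2.2,fy=2.2,interpolation=cv2.INTER_CUBIC),alpha=1.8))"
```

```text
(415, 217) [0.0593 0.0372]
(515, 213) [0.103 0.039]
(382, 186) [0.0804 0.0232]
(437, 187) [0.1242 0.0223]
(254, 205) [-0.0217  0.0077]
(307, 205) [0.0212 0.0076]
```

View pics/w10z.png

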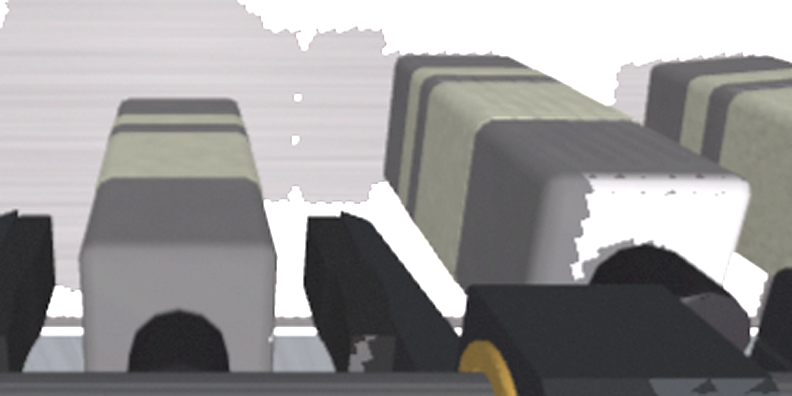

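Request:
{"fn": "send_rows", "kwargs": {
  "linear": [
    [40,20,0],
    [59,31,-20],
    [59,31,-60],
    [59,31,-100],
    [59,31,-140],
    [59,31,-175],
    [59,31,-205],
    [59,31,-220],
    [59,31,-224],
    [59,31,-224],
    [59,31,-224]
  ],
  "twist": [0,0,0,0,0,0,0,0,0,0,0],
  "gripper": [60,60,60,60,60,60,60,60,60,60,60]
}}

```text
clock: 15.2
eef_pos: [0.5142, -0.3125, 0.0827]
tool_rot: [[0.939, -0.343, 0.0], [-0.343, -0.939, -0.0], [0.0, -0.0, -1.0]]
force: [0.5, 0.1, 0.5]
grip_width: 0.679
```

Request:
{"fn": "send_rows", "kwargs": {
  "linear": [
    [0,0,0],
    [0,0,0],
    [0,0,0],
    [0,0,0],
    [0,0,0],
    [0,0,5],
    [0,0,10],
    [2,6,10],
    [5,13.6,10],
    [5,13.6,10],
    [5,13.6,5],
    [5,13.6,0.5]
  ],
  "twist": [0,0,0,0,0,0,0,0,0,0,0,0],
  "gripper": [35,35,35,35,35,35,35,35,35,35,35,35],
  "newtons": 25
}}

```text
clock: 16.2
eef_pos: [0.5191, -0.2989, 0.0829]
tool_rot: [[0.94, -0.342, -0.0], [-0.342, -0.94, -0.0], [0.0, 0.0, -1.0]]
force: [-6.8, 5.2, 37.7]
grip_width: 0.49
```

Request:
{"fn": "send_rows", "kwargs": {
  "linear": [
    [0,0,0],
    [0,0,0],
    [0,0,0],
    [0,0,0],
    [0,0,20],
    [0,0,60],
    [0,0,100],
    [-20,-20,140],
    [-40,-30,170],
    [-64,-45,200],
    [-64,-45,224],
    [-64,-45,224]
  ],
  "twist": [0,0,0,0,0,0,0,0,0,0,0,0],
  "gripper": [48,58,58,60,60,60,60,60,60,60,60,60]
}}

```text
clock: 17.2
eef_pos: [0.4548, -0.3459, 0.3127]
tool_rot: [[0.939, -0.345, 0.006], [-0.345, -0.939, -0.007], [0.008, 0.005, -1.0]]
force: [0.1, 0.4, 0.4]
grip_width: 0.679
```

Run:
```python
from lane import *
snap('wrist','w12',(100,20,540,200),1.8);o=telemetry.get_obs();print(o['eef_pos'],lane(o['eef_pos']),o['force'])
```

```text
[ 0.45506881 -0.34505768  0.3095507 ] [-0.0444 -0.0653] [-0.68670502 -0.22057225 -0.69494491]
```

View pics/w12.png

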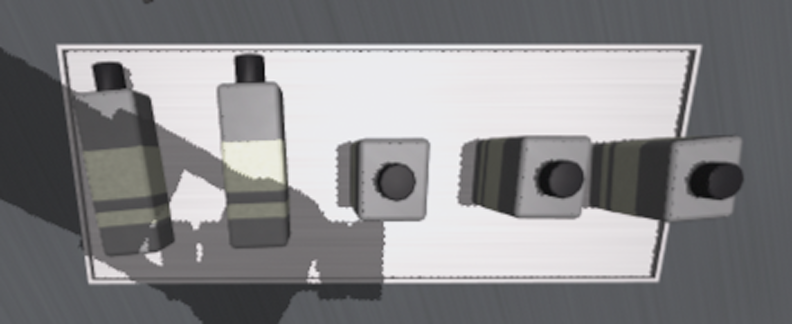

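Request:
{"fn": "send_rows", "kwargs": {
  "linear": [
    [-1,35,0],
    [-2,70,0],
    [-2,105,-10],
    [-2.3,138,-40],
    [-2.3,138,-80],
    [-2.3,138,-120],
    [-2.3,138,-160],
    [-2.3,138,-200],
    [-2.3,138,-240],
    [-2.3,138,-270],
    [-2.3,138,-288],
    [-2.3,138,-289]
  ],
  "twist": [0.048,0.048,0.048,0.048,0.048,0.048,0.048,0.048,0.048,0.048,0.048,0.048],
  "gripper": [60,60,60,60,60,60,60,60,60,60,60,60]
}}

```text
clock: 18.25
eef_pos: [0.4504, -0.2039, 0.0138]
tool_rot: [[0.955, -0.297, -0.007], [-0.297, -0.955, 0.005], [-0.008, -0.003, -1.0]]
force: [-0.1, 0.1, 0.3]
grip_width: 0.683
```

Run:
```python
from lane import *
i=camera_info('wrist');i['cam_to_world']=np.load('pics/w12.npy')
for x,y in((396,182),(560,179),(715,181)): print(lane(ray(i,100+x/1.8,20+y/1.8,.139)))
snap('wrist','w13');o=telemetry.get_obs();print(o['eef_pos'],lane(o['eef_pos']),o['force'])
```

```text
[-0.0012 -0.0008]
[0.0949 0.0005]
[ 0.1863 -0.0011]
[ 0.45148886 -0.20472249  0.01592679] [-0.0955  0.0655] [-0.41244379  0.08499504  0.02060925]
```

View pics/w13.png

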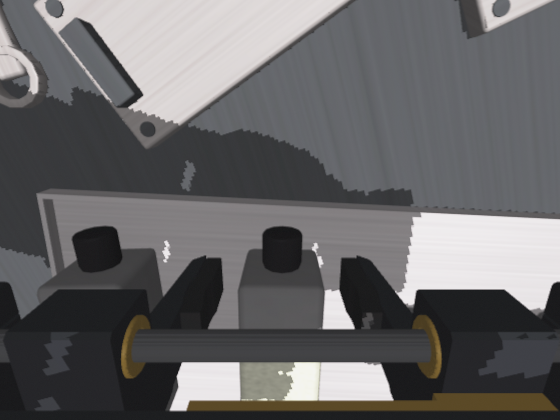

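Request:
{"fn": "send_rows", "kwargs": {
  "linear": [
    [0,0,2],
    [0,0,2],
    [0,0,2],
    [0,0,2],
    [0,0,2],
    [0,0,2],
    [1.8,5,2],
    [3.6,10,2],
    [5.5,15,2],
    [5.5,15,2],
    [5.5,15,2]
  ],
  "twist": [0,0,0,0,0,0,0,0,0,0,0],
  "gripper": [35,35,35,35,35,35,35,35,35,35,35],
  "newtons": 20
}}

```text
clock: 19.22
eef_pos: [0.4585, -0.191, 0.0203]
tool_rot: [[0.955, -0.297, 0.001], [-0.297, -0.955, -0.0], [0.001, 0.0, -1.0]]
force: [-0.5, -0.2, -0.1]
grip_width: 0.397
```

Request:
{"fn": "send_rows", "kwargs": {
  "linear": [
    [0,0,0],
    [0,0,0],
    [0,0,0],
    [-4,-11,-1],
    [-4,-11,-1],
    [-4,-11,-1],
    [-4,-11,-1],
    [-4,-11,-1],
    [-4,-11,-1],
    [-4,-11,-1],
    [-4,-11,-1],
    [-4,-11,-1]
  ],
  "twist": [0,0,0,0,0,0,0,0,0,0,0,0],
  "gripper": [60,60,60,60,60,35,35,35,35,35,35,35],
  "newtons": 20
}}

```text
clock: 20.22
eef_pos: [0.4542, -0.2019, 0.019]
tool_rot: [[0.955, -0.297, -0.0], [-0.297, -0.955, 0.0], [-0.0, -0.0, -1.0]]
force: [-0.2, 0.3, -0.6]
grip_width: 0.402
```

Run:
```python
from lane import *
snap('wrist','w14');o=telemetry.get_obs();print(o['eef_pos'],lane(o['eef_pos']),o['force'])
```

```text
[ 0.45422303 -0.20195911  0.01899489] [-0.0939  0.069 ] [-0.12608655  0.26364463  0.12659371]
```

View pics/w14.png

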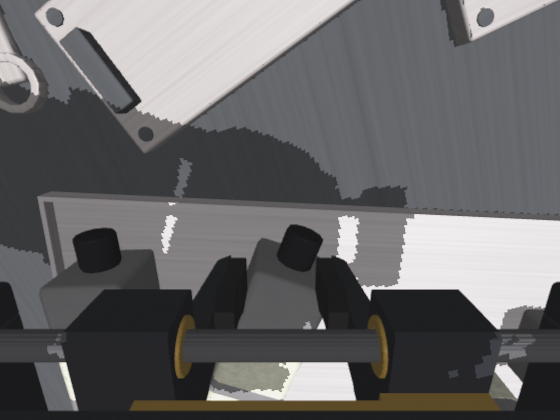

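Request:
{"fn": "send_rows", "kwargs": {
  "linear": [
    [0,0,0],
    [0,0,0],
    [0,0,0],
    [0,0,0],
    [0,0,40],
    [0,0,80],
    [0,0,120],
    [-10,-40,160],
    [-20,-80,200],
    [-20,-110,240],
    [-20,-130,280],
    [-20,-130,285]
  ],
  "twist": [0,0,0,0,0,0,0,0,0,0,-0.05,-0.05],
  "gripper": [64,64,64,64,64,64,64,64,64,64,64,64]
}}

```text
clock: 21.27
eef_pos: [0.4336, -0.331, 0.3017]
tool_rot: [[0.938, -0.348, -0.0], [-0.348, -0.938, 0.0], [-0.0, -0.0, -1.0]]
force: [0.7, -0.0, 0.8]
grip_width: 0.727
```

Run:
```python
from lane import *
snap('wrist','w15',(60,0,480,240),1.9);o=telemetry.get_obs();print(o['eef_pos'],lane(o['eef_pos']),o['force'])
```

```text
[ 0.43441965 -0.33523109  0.30873803] [-0.0671 -0.0631] [-1.25670881 -1.11307118  5.53711938]
```

View pics/w15.png

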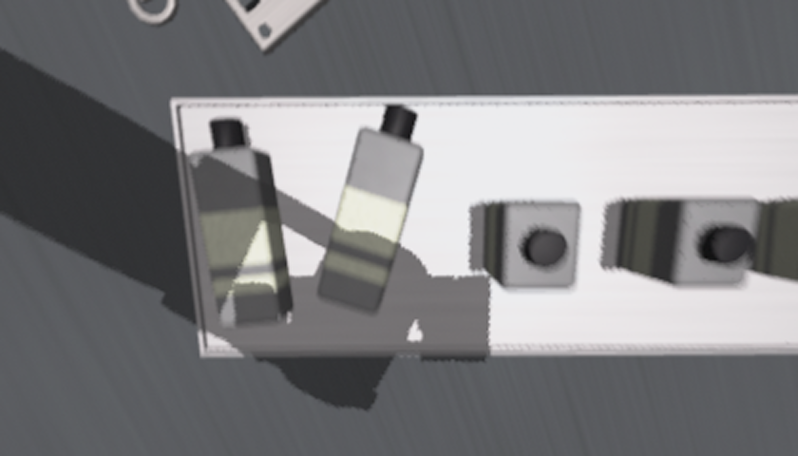

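Request:
{"fn": "send_rows", "kwargs": {
  "linear": [
    [-15,30,0],
    [-30,60,0],
    [-50,90,0],
    [-70,120,-10],
    [-81,141,-40],
    [-81,141,-80],
    [-81,141,-120],
    [-81,141,-160],
    [-81,141,-200],
    [-81,141,-235],
    [-81,141,-260],
    [-81,141,-260]
  ],
  "twist": [0.06,0.063,0.063,0.063,0.063,0.063,0.063,0.063,0.063,0.063,0.063,0.063],
  "gripper": [62,62,62,62,62,62,62,62,62,62,62,62]
}}

```text
clock: 22.32
eef_pos: [0.3513, -0.1868, 0.0366]
tool_rot: [[0.959, -0.285, -0.006], [-0.285, -0.959, 0.006], [-0.007, -0.004, -1.0]]
force: [-0.1, -0.0, 0.2]
grip_width: 0.707
```

Run:
```python
from lane import *
snap('wrist','w16');o=telemetry.get_obs();print(o['eef_pos'],lane(o['eef_pos']),o['force'])
```

```text
[ 0.35244342 -0.18789162  0.03899922] [-0.1944  0.0476] [-0.52481385  1.08641154  0.76987628]
```

View pics/w16.png

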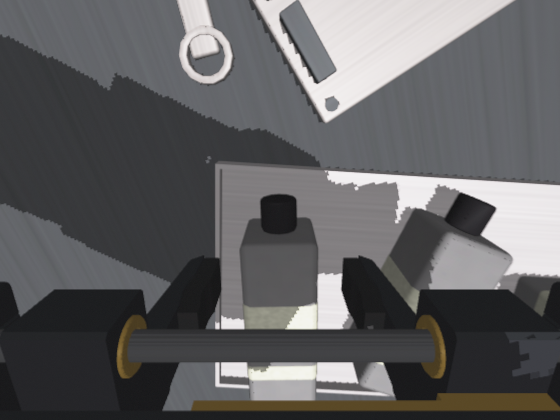

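Request:
{"fn": "send_rows", "kwargs": {
  "linear": [
    [0,0,0],
    [0,0,0],
    [0,0,-15],
    [0,-1,-27],
    [0,-1,-27],
    [0,-1,-27],
    [0,-1,-27],
    [0,-1,-27],
    [0,-1,-27],
    [0,-1,-27],
    [0,-1,-27],
    [0,-1,-27]
  ],
  "twist": [0,0,0,0,0,0,0,0,0,0,0,0],
  "gripper": [54,54,54,54,35,35,35,35,35,35,35,35],
  "newtons": 12
}}

```text
clock: 23.37
eef_pos: [0.3536, -0.19, 0.0138]
tool_rot: [[0.959, -0.285, 0.001], [-0.285, -0.959, -0.001], [0.001, 0.0, -1.0]]
force: [-1.3, 3.1, 7.6]
grip_width: 0.499
```

Request:
{"fn": "send_rows", "kwargs": {
  "linear": [
    [0,0,0],
    [0,0,0],
    [0,0,12],
    [0,0,25],
    [0,0,38],
    [0,0,50],
    [0,0,62],
    [0,0,74],
    [0,0,86],
    [0,0,98],
    [0,0,110],
    [0,0,112]
  ],
  "twist": [0,0,0,0,0,0,0,0,0,0,0,0],
  "gripper": [35,35,35,35,35,35,35,35,35,35,35,35],
  "newtons": 6
}}

```text
clock: 24.37
eef_pos: [0.354, -0.1905, 0.1267]
tool_rot: [[0.959, -0.285, 0.002], [-0.285, -0.959, -0.002], [0.003, 0.002, -1.0]]
force: [0.7, -1.0, -3.2]
grip_width: 0.497
```

Run:
```python
from lane import *
snap('wrist','w17');snap('side','s17',(260,100,480,280),3);o=telemetry.get_obs();print(o['eef_pos'],lane(o['eef_pos']),o['force'],o['grip_width']*88.1)
```

```text
[ 0.35346479 -0.18996196  0.12521309] [-0.1927  0.046 ] [-0.09630573  0.29254743 -3.44047323] 43.843259630781375
```

View pics/w17.png

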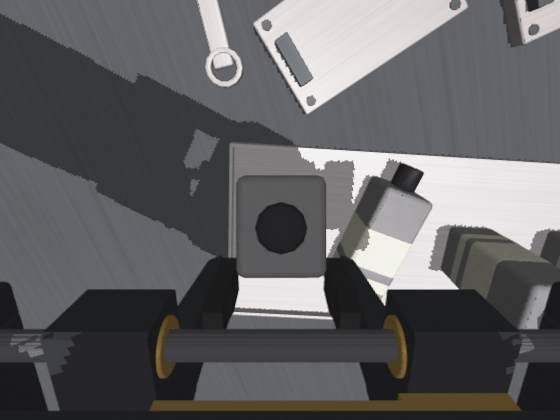

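View pics/s17.png

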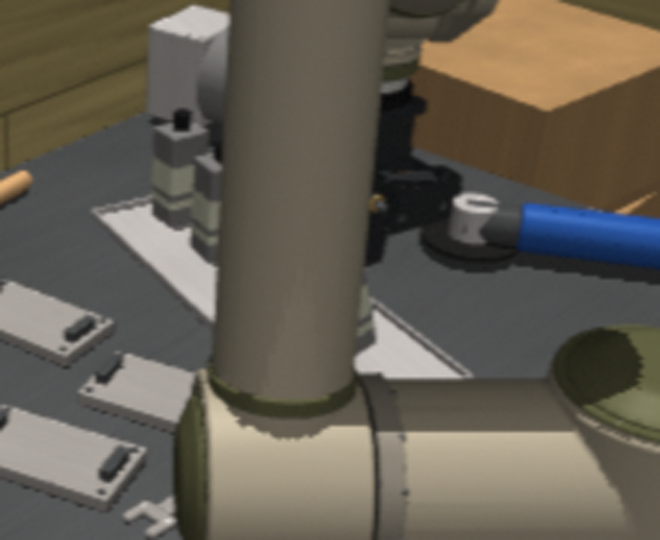

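Request:
{"fn": "send_rows", "kwargs": {
  "linear": [
    [-1,-3,-8],
    [-1.7,-4.7,-16],
    [-1.7,-4.7,-24],
    [-1.7,-4.7,-30],
    [-1.7,-4.7,-34],
    [-1.7,-4.7,-34],
    [-1.7,-4.7,-34]
  ],
  "twist": [-0.03,-0.059,-0.059,-0.059,-0.059,-0.059,-0.059],
  "gripper": [35,35,35,35,35,35,35],
  "newtons": 6
}}

```text
clock: 25.05
eef_pos: [0.3516, -0.1945, 0.0909]
tool_rot: [[0.94, -0.341, -0.0], [-0.341, -0.94, 0.0], [-0.001, -0.0, -1.0]]
force: [-0.5, 1.1, -3.0]
grip_width: 0.499
```

Run:
```python
from lane import *
snap('wrist','w18',(190,100,370,380),2.1);o=telemetry.get_obs();print(o['eef_pos'],lane(o['eef_pos']),o['force'],o['grip_width']*88.1)
```

```text
[ 0.35177671 -0.19463765  0.09121452] [-0.1927  0.041 ] [-0.09464531  0.35287069 -3.65796607] 44.01145934758322
```

View pics/w18.png

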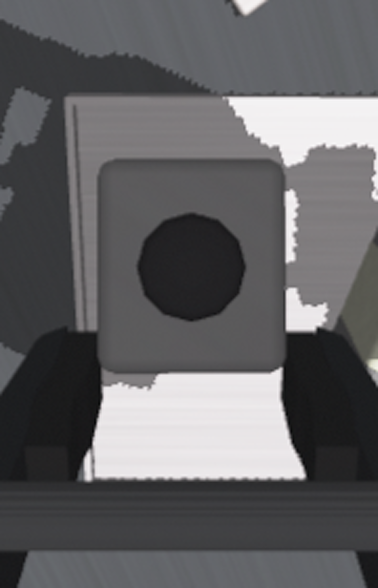

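Request:
{"fn": "send_rows", "kwargs": {
  "linear": [
    [0,0,-2],
    [-1.7,-4.7,-2.5],
    [-3.4,-9.4,-3.5],
    [-5.4,-15,-4.5],
    [-7.5,-21,-6],
    [-9.5,-26.3,-8],
    [-11.2,-31,-10],
    [-13,-35.7,-12],
    [-13,-35.7,-12],
    [-13,-35.7,-12],
    [-13,-35.7,-12],
    [-13,-35.7,-12]
  ],
  "twist": [0,0,0,0,0,0,0,0,0,0,0,0],
  "gripper": [35,35,35,35,35,35,35,35,48,56,58,58],
  "newtons": 6
}}

```text
clock: 26.1
eef_pos: [0.3387, -0.2302, 0.0792]
tool_rot: [[0.94, -0.341, 0.0], [-0.341, -0.94, 0.0], [0.0, -0.0, -1.0]]
force: [1.0, 0.4, 0.3]
grip_width: 0.658
```

Run:
```python
from lane import *
snap('wrist','w19');o=telemetry.get_obs();print(o['eef_pos'],lane(o['eef_pos']),o['force'],o['grip_width']*88.1)
```

```text
[ 0.33871075 -0.23014723  0.07916347] [-0.1929  0.0032] [ 0.8879843  -0.84078629 -0.37540605] 57.8608886202572
```

View pics/w19.png

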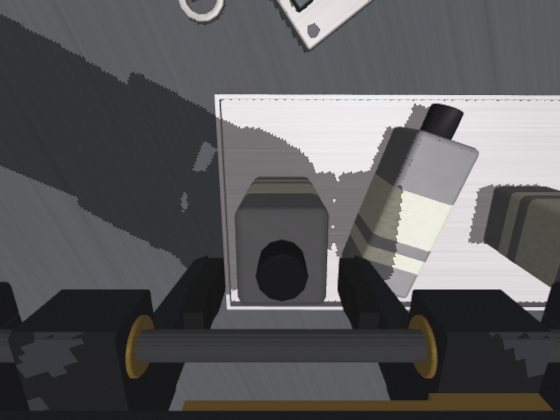

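Run:
```python
from lane import *
i=camera_info('wrist')
for p,z in(((256,178),.004),((314,178),.004),((282,268),.139),((240,211),.119),((325,211),.119)):print(lane(ray(i,*p,z)))
```

```text
[-0.2126  0.03  ]
[-0.1662  0.03  ]
[-0.1922  0.0217]
[-0.2111  0.0398]
[-0.1728  0.0398]
```

Request:
{"fn": "send_rows", "kwargs": {
  "linear": [
    [0,0,0],
    [0,0,0],
    [0,0,0]
  ],
  "twist": [0,0,0],
  "gripper": [62,62,62]
}}

```text
clock: 26.4
eef_pos: [0.3387, -0.2302, 0.0792]
tool_rot: [[0.94, -0.341, -0.0], [-0.341, -0.94, 0.0], [-0.0, -0.0, -1.0]]
force: [-0.9, -0.8, 0.1]
grip_width: 0.704
```

Run:
```python
from lane import *
i=snap('wrist','w20',(200,150,360,320),3.5)
```

```text
(no output)
```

View pics/w20.png

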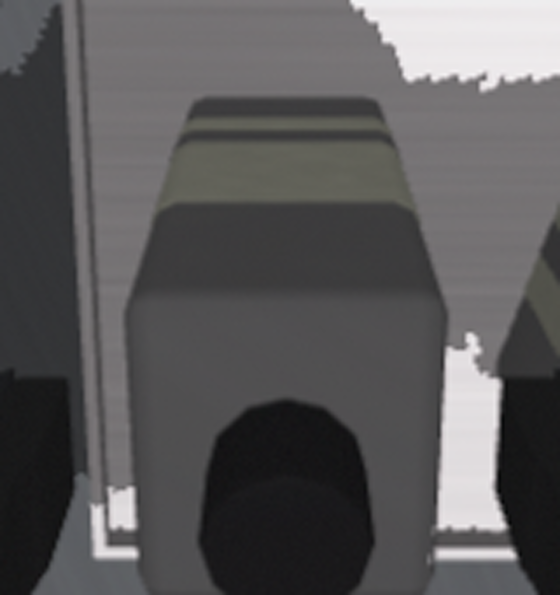

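Request:
{"fn": "send_rows", "kwargs": {
  "linear": [
    [2.8,0,3],
    [2.8,0,3],
    [2.8,0,3],
    [2.8,0,3],
    [2.8,0,3],
    [2.8,0,3],
    [2.8,0,7],
    [2,-3,7],
    [1.2,-5.2,7],
    [1.2,-5.2,7],
    [1.2,-5.2,4.5],
    [1.2,-5.2,3.5]
  ],
  "twist": [0,0,0,0,0,0,0,0,0,0,0,0],
  "gripper": [58,35,35,35,35,35,35,35,35,35,35,35],
  "newtons": 20
}}

```text
clock: 27.45
eef_pos: [0.3397, -0.2353, 0.0822]
tool_rot: [[0.94, -0.341, -0.0], [-0.341, -0.94, 0.001], [-0.001, -0.0, -1.0]]
force: [-0.7, -0.5, 3.0]
grip_width: 0.492
```

Request:
{"fn": "send_rows", "kwargs": {
  "linear": [
    [0,0,0],
    [0,0,0],
    [0,0,0],
    [0,0,0],
    [0,0,20],
    [0,0,60],
    [0,0,100],
    [30,-20,130],
    [60,-40,170],
    [95,-78,200],
    [95,-78,222],
    [95,-78,222]
  ],
  "twist": [0,0,0,0,0,0,0,0,-0.05,-0.1,-0.15,-0.15],
  "gripper": [48,58,58,60,60,60,60,60,60,60,60,60]
}}

```text
clock: 28.45
eef_pos: [0.4373, -0.3161, 0.3089]
tool_rot: [[0.877, -0.48, 0.005], [-0.48, -0.877, -0.005], [0.007, 0.002, -1.0]]
force: [-0.5, 0.5, -0.2]
grip_width: 0.679
```

Request:
{"fn": "send_rows", "kwargs": {
  "linear": [
    [0,0,0],
    [0,0,0]
  ],
  "twist": [-0.1,-0.1],
  "gripper": [60,60]
}}

```text
clock: 28.62
eef_pos: [0.4352, -0.3138, 0.3048]
tool_rot: [[0.825, -0.566, 0.0], [-0.566, -0.825, -0.0], [0.001, 0.0, -1.0]]
force: [0.6, -0.2, 0.2]
grip_width: 0.682
```

Run:
```python
from lane import *
snap('wrist','w21',(60,10,480,250),1.9);o=telemetry.get_obs();print(o['eef_pos'],lane(o['eef_pos']),o['force'],o['tool_rot'])
```

```text
[ 0.43488935 -0.3134459   0.30444262] [-0.0741 -0.0424] [-0.56958707 -0.3549883  -0.88323521] [[ 8.27251931e-01 -5.61831113e-01 -2.08462312e-04]
 [-5.61831059e-01 -8.27251951e-01  2.67468466e-04]
 [-3.22722960e-04 -1.04143203e-04 -9.99999943e-01]]
```

View pics/w21.png

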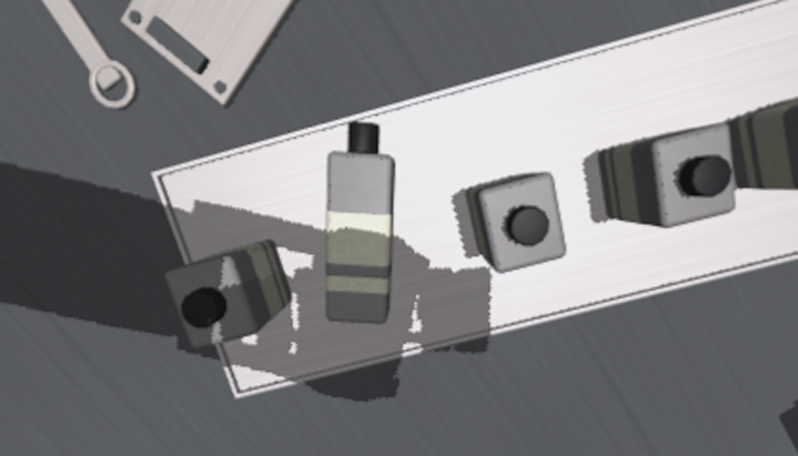

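Run:
```python
from fit import *
from lane import *
i=camera_info('wrist');i['cam_to_world']=np.load('pics/w21.npy')
P=lambda l:[(60+x/1.9,10+y/1.9) for x,y in l]
loc=[(-.022,-.0575),(.022,-.0575),(.022,.0575),(-.022,.0575)]
px=P([(327,318),(388,323),(394,155),(328,152)])
q,e=fit(i,px,loc,.054,[.43,-.27,-.6]);print('tin2',lane(q),q,q[2]+.3475,e)
print([lane(ray(i,*p,.054)) for p in px])
for p in P([(204,307),(528,225),(708,176)]): print(lane(ray(i,*p,.139)))
```

```text
tin2 [-0.1026  0.0096] [ 0.42583739 -0.25483973 -0.65536143] -0.3078614326961235 1.7728727241724584
[array([-0.1399, -0.0363]), array([-0.0988, -0.0507]), array([-0.0649,  0.0569]), array([-0.1063,  0.0695])]
[-0.1885  0.0018]
[-0.0013 -0.    ]
[0.0966 0.0007]
```

Request:
{"fn": "send_rows", "kwargs": {
  "linear": [
    [-4,25,0],
    [-9,58.7,0],
    [-9,58.7,-20],
    [-9,58.7,-40],
    [-9,58.7,-60],
    [-9,58.7,-80],
    [-9,58.7,-100],
    [-9,58.7,-110],
    [-9,58.7,-120],
    [-9,58.7,-130],
    [-9,58.7,-140],
    [-9,58.7,-140]
  ],
  "twist": [0.12,0.24,0.36,0.48,0.6,0.72,0.84,0.96,1.08,1.2,1.32,1.44],
  "gripper": [60,60,60,60,60,60,60,60,60,60,60,60]
}}

```text
clock: 29.67
eef_pos: [0.4249, -0.2538, 0.1627]
tool_rot: [[0.659, 0.752, -0.003], [0.752, -0.659, 0.003], [0.0, -0.004, -1.0]]
force: [-0.3, 0.7, -0.5]
grip_width: 0.684
```

Request:
{"fn": "send_rows", "kwargs": {
  "linear": [
    [0,0,-10],
    [0,0,-30],
    [0,0,-60],
    [0,0,-85],
    [0,0,-95],
    [0,0,-101],
    [0,0,-101]
  ],
  "twist": [0.07,0.07,0.07,0.07,0.07,0.07,0.07],
  "gripper": [60,60,60,60,60,60,60]
}}

```text
clock: 30.25
eef_pos: [0.4257, -0.2546, 0.0633]
tool_rot: [[0.611, 0.791, -0.001], [0.791, -0.611, 0.001], [0.0, -0.001, -1.0]]
force: [0.9, -0.1, 0.8]
grip_width: 0.682
```

Run:
```python
from lane import *
snap('wrist','w22');o=telemetry.get_obs();print(o['eef_pos'],lane(o['eef_pos']),o['force'],o['tool_rot'][:2],o['joint_pos'])
```

```text
[ 0.42607423 -0.25495678  0.06425247] [-0.1023  0.0096] [-0.74832226  0.29602139 -0.14643039] [[ 6.11449373e-01  7.91283457e-01  3.93030932e-04]
 [ 7.91283553e-01 -6.11449258e-01 -3.79780348e-04]] [-7.75655882e-01  4.17227966e-01  1.75877299e+00  4.92102430e-06
  9.65045173e-01 -1.68856405e+00]
```

View pics/w22.png

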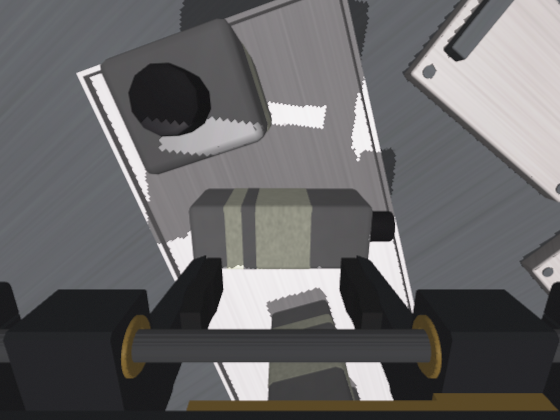

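Request:
{"fn": "send_rows", "kwargs": {
  "linear": [
    [0,0,-6],
    [0,0,-10],
    [0,0,-12],
    [0,0,-12],
    [0,0,-12]
  ],
  "twist": [0,0,0,0,0],
  "gripper": [60,60,60,60,60]
}}

```text
clock: 30.72
eef_pos: [0.4259, -0.2548, 0.0518]
tool_rot: [[0.612, 0.791, 0.0], [0.791, -0.612, -0.0], [-0.0, 0.0, -1.0]]
force: [0.2, 1.0, 0.5]
grip_width: 0.678
```

Request:
{"fn": "send_rows", "kwargs": {
  "linear": [
    [0,0,-1.5],
    [0,0,-3],
    [0,0,-3],
    [0,0,-3]
  ],
  "twist": [0,0,0,0],
  "gripper": [60,60,60,60]
}}

```text
clock: 31.05
eef_pos: [0.4259, -0.2548, 0.0486]
tool_rot: [[0.612, 0.791, -0.0], [0.791, -0.612, 0.0], [0.0, -0.0, -1.0]]
force: [0.5, -0.3, 0.3]
grip_width: 0.681
```

Run:
```python
from lane import *
snap('wrist','w23');o=telemetry.get_obs();print(o['eef_pos'],o['force'])
```

```text
[ 0.42586087 -0.2548028   0.04865453] [-0.19827308 -0.00802125  0.3165271 ]
```

View pics/w23.png

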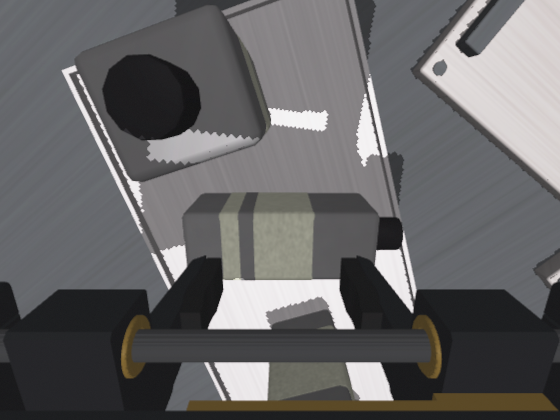

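Request:
{"fn": "send_rows", "kwargs": {
  "linear": [
    [0,0,-4],
    [0,0,-8],
    [0,0,-12],
    [0,0,-12]
  ],
  "twist": [0,0,0,0],
  "gripper": [60,60,60,60]
}}

```text
clock: 31.43
eef_pos: [0.4255, -0.2544, 0.0357]
tool_rot: [[0.612, 0.791, -0.001], [0.791, -0.612, 0.001], [0.0, -0.002, -1.0]]
force: [-0.1, 0.9, 0.1]
grip_width: 0.685
```

Request:
{"fn": "send_rows", "kwargs": {
  "linear": [
    [0,0,-2],
    [0,0,-4],
    [0,0,-4]
  ],
  "twist": [0,0,0],
  "gripper": [60,60,60]
}}

```text
clock: 31.68
eef_pos: [0.4257, -0.2547, 0.0323]
tool_rot: [[0.612, 0.791, -0.0], [0.791, -0.612, 0.0], [0.0, -0.0, -1.0]]
force: [-0.7, -0.0, -0.3]
grip_width: 0.68
```

Run:
```python
from lane import *
snap('wrist','w24',(160,160,420,330),3);o=telemetry.get_obs();print(o['eef_pos'],o['force'])
```

```text
[ 0.42581303 -0.25474791  0.03251724] [-1.12558961 -0.59380705 -0.3646161 ]
```

View pics/w24.png

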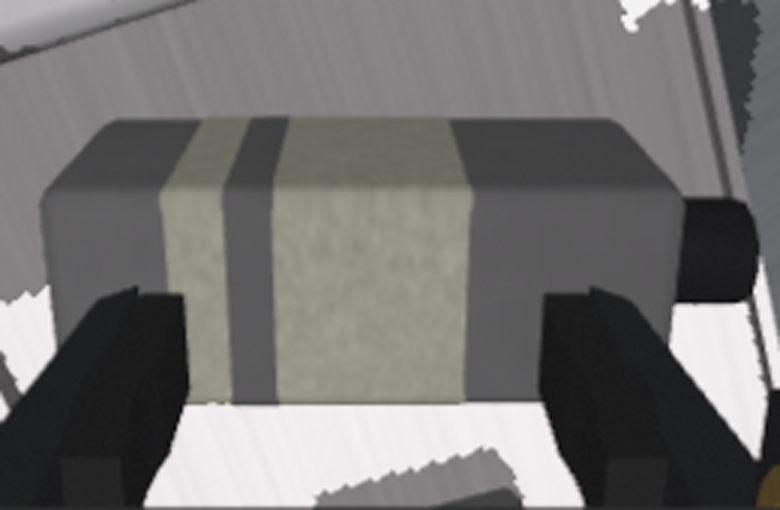

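Request:
{"fn": "send_rows", "kwargs": {
  "linear": [
    [0,0,-3],
    [0,0,-5],
    [0,0,-7],
    [0,0,-7]
  ],
  "twist": [0,0,0,0],
  "gripper": [60,60,60,60]
}}

```text
clock: 32.07
eef_pos: [0.4257, -0.2546, 0.0252]
tool_rot: [[0.612, 0.791, -0.001], [0.791, -0.612, 0.0], [0.0, -0.001, -1.0]]
force: [-0.1, 0.4, -0.2]
grip_width: 0.684
```

Request:
{"fn": "send_rows", "kwargs": {
  "linear": [
    [0,0,-1],
    [0,0,-2],
    [0,0,-2]
  ],
  "twist": [0,0,0],
  "gripper": [60,60,60]
}}

```text
clock: 32.32
eef_pos: [0.4258, -0.2548, 0.0235]
tool_rot: [[0.612, 0.791, -0.0], [0.791, -0.612, 0.0], [-0.0, -0.0, -1.0]]
force: [-0.3, 0.2, -0.9]
grip_width: 0.681
```

Request:
{"fn": "send_rows", "kwargs": {
  "linear": [
    [0,0,-1],
    [0,0,-2],
    [0,0,-2]
  ],
  "twist": [0,0,0],
  "gripper": [60,60,60]
}}

```text
clock: 32.57
eef_pos: [0.426, -0.2549, 0.0222]
tool_rot: [[0.612, 0.791, 0.0], [0.791, -0.612, -0.0], [-0.0, 0.0, -1.0]]
force: [-1.8, 2.1, 8.2]
grip_width: 0.678
```

Request:
{"fn": "send_rows", "kwargs": {
  "linear": [
    [0,0,-1],
    [0,0,-2],
    [0,0,-2]
  ],
  "twist": [0,0,0],
  "gripper": [60,60,60]
}}

```text
clock: 32.82
eef_pos: [0.4261, -0.255, 0.0221]
tool_rot: [[0.612, 0.791, 0.001], [0.791, -0.612, -0.001], [-0.0, 0.001, -1.0]]
force: [-9.7, 7.0, 31.9]
grip_width: 0.683
```

Run:
```python
from lane import *
snap('wrist','w25',(160,160,420,330),3);o=telemetry.get_obs();print(o['eef_pos'],o['force'])
```

```text
[ 0.42614304 -0.25502616  0.02214693] [-9.02444676  7.33994619 30.44799976]
```

Request:
{"fn": "send_rows", "kwargs": {
  "linear": [
    [0,0,0.8],
    [0,0,0.8],
    [1.3,1.1,0.8],
    [2.6,2.3,0.8],
    [4,3.5,0.8],
    [5.4,4.6,0.8],
    [6.7,5.8,0.8],
    [8,7,0.8],
    [9.4,8.1,0.8],
    [10.8,9.3,0.8],
    [10.8,9.3,0.8],
    [10.8,9.3,20]
  ],
  "twist": [0,0,0.04,0.08,0.12,0.16,0.2,0.24,0.28,0.31,0.31,0.31],
  "gripper": [60,60,60,60,60,60,60,60,60,60,60,60]
}}

```text
clock: 33.87
eef_pos: [0.4359, -0.2452, 0.0382]
tool_rot: [[0.342, 0.94, -0.002], [0.94, -0.342, 0.002], [0.001, -0.003, -1.0]]
force: [0.1, 0.2, -0.4]
grip_width: 0.681
```

Request:
{"fn": "send_rows", "kwargs": {
  "linear": [
    [0,0,30],
    [0,0,60],
    [0,0,100],
    [0,0,140],
    [20,-20,180],
    [20,-50,220],
    [20,-50,240],
    [20,-50,250],
    [20,-50,250],
    [20,-50,250],
    [20,-50,250],
    [20,-50,250]
  ],
  "twist": [0,0,0,0,-0.12,-0.24,-0.36,-0.48,-0.6,-0.72,-0.84,-0.96],
  "gripper": [60,60,60,60,60,60,60,60,60,60,60,60]
}}

```text
clock: 34.87
eef_pos: [0.4566, -0.2955, 0.2896]
tool_rot: [[0.967, 0.253, -0.0], [0.253, -0.967, 0.0], [-0.0, -0.0, -1.0]]
force: [-0.2, -1.0, 0.2]
grip_width: 0.682
```

Request:
{"fn": "send_rows", "kwargs": {
  "linear": [
    [0,0,0],
    [0,0,0],
    [0,0,0],
    [0,0,0],
    [0,0,0],
    [0,0,0],
    [0,0,0]
  ],
  "twist": [-0.12,-0.24,-0.36,-0.48,-0.61,-0.61,-0.61],
  "gripper": [60,60,60,60,60,60,60]
}}

```text
clock: 35.45
eef_pos: [0.4566, -0.2955, 0.2896]
tool_rot: [[0.941, -0.338, -0.0], [-0.338, -0.941, 0.0], [-0.0, -0.0, -1.0]]
force: [0.1, -0.6, -0.7]
grip_width: 0.68
```

```bash
cat > edge.py <<'E'
from lane import *
from scipy.optimize import minimize
def gimg(f):
    im=cv2.GaussianBlur(cv2.cvtColor(cv2.imread(f),cv2.COLOR_BGR2GRAY).astype(np.float32),(0,0),1.0)
    im=np.log(im+8); return cv2.Sobel(im,cv2.CV_32F,1,0)/8,cv2.Sobel(im,cv2.CV_32F,0,1)/8
def score(i,G,q,polys):
    """polys: list of ((a,b,z),(a,b,z)) edges in object frame"""
    c,s=np.cos(q[2]),np.sin(q[2]); tot=[]
    for A,B in polys:
        P=[proj(i,(q[0]+c*a-s*b,q[1]+s*a+c*b,z)) for a,b,z in(A,B)]
        p0,p1=map(np.array,P); L=np.linalg.norm(p1-p0)
        if L<2: continue
        n=np.array([-(p1-p0)[1],(p1-p0)[0]])/L; t=np.linspace(.08,.92,int(max(8,L/1.5)))[:,None]; pts=(p0+t*(p1-p0)).astype(np.float32)
        g=[cv2.remap(x,pts[:,0].reshape(-1,1),pts[:,1].reshape(-1,1),cv2.INTER_LINEAR).ravel() for x in G]
        tot.append(np.mean(np.minimum(np.abs(g[0]*n[0]+g[1]*n[1]),.12)))
    return np.mean(tot)
def rect(hx,hy,z): k=[(hx,hy,z),(hx,-hy,z),(-hx,-hy,z),(-hx,hy,z)]; return [(k[j],k[(j+1)%4]) for j in range(4)]
def find(i,G,polys,q0,dx=.02,da=.3,n=9):
    best=max(((score(i,G,(q0[0]+a,q0[1]+b,q0[2]+t),polys),(q0[0]+a,q0[1]+b,q0[2]+t)) for a in np.linspace(-dx,dx,n) for b in np.linspace(-dx,dx,n) for t in np.linspace(-da,da,n)),key=lambda r:r[0])
    r=minimize(lambda q:-score(i,G,q,polys),best[1],method='Nelder-Mead',options=dict(initial_simplex=[best[1]]+[np.array(best[1])+d for d in np.diag([.004,.004,.05])]))
    return np.round(r.x,4),round(-r.fun,4)
def ascii(f,box,w=90):
    im=cv2.cvtColor(cv2.imread(f),cv2.COLOR_BGR2GRAY); a,b,c,d=box; im=cv2.resize(im[b:d,a:c],(w,int(w*(d-b)/(c-a)*.5)),interpolation=cv2.INTER_AREA)
    print('\n'.join(''.join(" .:-=+*#%@"[min(9,v*10//256)] for v in r) for r in im))
E
python3 - <<'E'
from edge import *
i=snap('wrist','w26');o=telemetry.get_obs();print(o['eef_pos'],lane(o['eef_pos']),o['tool_rot'][0])
G=gimg('pics/w26_raw.png')
r=find(i,G,rect(.022,.0575,.054),(.436,-.245,-.3475),.024,.35,11);print('tin2',lane(r[0]),r)
for x in(0,-.19,.095):
    w=world(x,0);r=find(i,G,rect(.022,.025,.119),(*w,-.3475),.012,.1,7);print('tin',lane(r[0]),r)
# validate on old picture
i['cam_to_world']=np.load('pics/w21.npy');G=gimg('pics/w21_raw.png');r=find(i,G,rect(.022,.0575,.054),(.43,-.25,-.5),.024,.35,11);print('old',lane(r[0]),r)
E
```

```text
[ 0.45663584 -0.29546861  0.2895685 ] [-0.0598 -0.0181] [ 9.41352815e-01 -3.37423855e-01 -1.41342296e-04]
tin2 [-0.0949  0.019 ] (array([ 0.4362, -0.2486, -0.4008]), np.float64(0.0912))
tin [-0.0007 -0.0004] (array([ 0.5182, -0.2989, -0.3517]), np.float64(0.1122))
tin [-0.191  0.001] (array([ 0.3398, -0.2328, -0.3676]), np.float64(0.0884))
tin [0.0973 0.0016] (array([ 0.611 , -0.3304, -0.3064]), np.float64(0.1101))
old [-0.1023  0.01  ] (array([ 0.4262, -0.2546, -0.6504]), np.float64(0.095))
```

Request:
{"fn": "send_rows", "kwargs": {
  "linear": [
    [-1,40,0],
    [-1,80,0],
    [-1,93,-40],
    [-1,93,-80],
    [-1,93,-120],
    [-1,93,-160],
    [-1,93,-200],
    [-1,93,-240],
    [-1,93,-275],
    [-1,93,-300],
    [-1,93,-309],
    [-1,93,-309]
  ],
  "twist": [-0.02,-0.02,-0.02,-0.02,-0.02,-0.02,-0.02,-0.02,-0.02,-0.02,-0.02,-0.02],
  "gripper": [60,60,60,60,60,60,60,60,60,60,60,60]
}}

```text
clock: 36.5
eef_pos: [0.4549, -0.2019, -0.0208]
tool_rot: [[0.934, -0.358, -0.003], [-0.358, -0.934, 0.002], [-0.003, -0.001, -1.0]]
force: [0.4, -0.3, 0.6]
grip_width: 0.678
```

Request:
{"fn": "send_rows", "kwargs": {
  "linear": [
    [0,0,0],
    [0,0,0],
    [0,0,0],
    [0,0,0],
    [0,0,0],
    [0,0,0],
    [0,0,0],
    [0,0,0],
    [0,0,0]
  ],
  "twist": [0,0,0,0,0,0,0,0,0],
  "gripper": [35,35,35,35,35,35,35,35,35],
  "newtons": 12
}}

```text
clock: 37.25
eef_pos: [0.4565, -0.2031, -0.0178]
tool_rot: [[0.933, -0.359, 0.002], [-0.359, -0.933, -0.002], [0.003, 0.001, -1.0]]
force: [-0.9, -0.2, 7.7]
grip_width: 0.503
```

Request:
{"fn": "send_rows", "kwargs": {
  "linear": [
    [0,0,0],
    [0,0,12],
    [0,0,25],
    [0,0,38],
    [0,0,50],
    [0,0,62],
    [-1,-4,74],
    [-2,-8,86],
    [-3,-12,98],
    [-4,-16,110],
    [-5.5,-15,122],
    [-5.5,-15,126]
  ],
  "twist": [0,0,0,0,0,0,0,0,0,0,0.01,0.01],
  "gripper": [35,35,35,35,35,35,35,35,35,35,35,35],
  "newtons": 6
}}

```text
clock: 38.25
eef_pos: [0.4505, -0.2179, 0.1086]
tool_rot: [[0.937, -0.35, 0.002], [-0.35, -0.937, -0.002], [0.003, 0.001, -1.0]]
force: [-0.3, 0.2, -1.3]
grip_width: 0.498
```

Run:
```python
from edge import *
snap('wrist','w27');o=telemetry.get_obs();print(o['eef_pos'],lane(o['eef_pos']),o['force'],o['grip_width']*88.1)
ascii('pics/w27_raw.png',(190,80,370,330),72)
```

```text
[ 0.45067268 -0.21788646  0.10846889] [-0.0918  0.0528] [ 0.64097367  0.00622587 -1.79705516] 43.862460307106424edge.py:24: RuntimeWarning: overflow encountered in scalar multiply
  print('\n'.join(''.join(" .:-=+*#%@"[min(9,v*10//256)] for v in r) for r in im))
Traceback (most recent call last):
  File "edge.py", line 24, in ascii
    print('\n'.join(''.join(" .:-=+*#%@"[min(9,v*10//256)] for v in r) for r in im))
          ~~~~~~~~~^^^^^^^^^^^^^^^^^^^^^^^^^^^^^^^^^^^^^^^^^^^^^^^^^^^^^^^^^^^^^^^^
  File "edge.py", line 24, in <genexpr>
    print('\n'.join(''.join(" .:-=+*#%@"[min(9,v*10//256)] for v in r) for r in im))
                    ~~~~~~~^^^^^^^^^^^^^^^^^^^^^^^^^^^^^^^^^^^^^^^^^^^
  File "edge.py", line 24, in <genexpr>
    print('\n'.join(''.join(" .:-=+*#%@"[min(9,v*10//256)] for v in r) for r in im))
                                               ~~~~^^~~~
OverflowError: Python integer 256 out of bounds for uint8
```

```bash
sed -i 's/v\*10\/\/256/int(v)*10\/\/256/' edge.py
cat > tfit.py <<'E'
from edge import *
# tin held with cap on camera side (+y lane); tilt from vertical t (rad): axis a = cos t Z + sin t * W, W = -toolY (camera side)
def tfit(f,i,o):
    G=gimg(f); R=np.array(o['tool_rot']); g=np.array(o['eef_pos'])+[0,0,.0505]; X=R[:,0]; W=-R[:,1]; Z=np.array([0,0,1.])
    def pts(t,d,h):  # d: shoulder beyond pivot along axis; h: axis offset from pivot along m
        a=np.cos(t)*Z+np.sin(t)*W; m=np.cos(t)*W-np.sin(t)*Z
        P=lambda sx,sm,ax: g+X*.022*sx+m*(h+.025*sm)+a*(d+ax)
        E=[((-1,1,0),(1,1,0)),((-1,-1,0),(1,-1,0)),((-1,-1,0),(-1,1,0)),((1,-1,0),(1,1,0))]
        if t<.35: E.append(((-1,1,-.115),(1,1,-.115)))
        return [(P(*A),P(*B)) for A,B in E]
    sc=lambda q: score(i,G,(0,0,0),pts(*q))
    b=max(((sc((t,d,h)),(t,d,h)) for t in np.radians(np.arange(-10,75,3)) for d in np.arange(.0,.03,.004) for h in np.arange(-.03,.031,.005)),key=lambda r:r[0])
    r=minimize(lambda q:-sc(q),b[1],method='Nelder-Mead',options=dict(initial_simplex=[b[1]]+[np.array(b[1])+k for k in np.diag([.05,.004,.004])]))
    return np.degrees(r.x[0]),r.x[1:],-r.fun
E
python3 - <<'E'
from tfit import *
o=telemetry.get_obs();i=camera_info('wrist')
print(tfit('pics/w27_raw.png',i,o))
ascii('pics/w27_raw.png',(190,60,370,330),72)
E
```

```text
(np.float64(38.0949599197404), array([-0.00454148,  0.01077359]), np.float64(0.10654348407010726))
%%%%%%%%%%%%%%%%%%%%%%%%#+------------=-----=-----------=----------=----
%%%%%%%%%%%%%%%%%%%%%%*=----=--=------=------=----------==---------==---
%%%%%%%%%%%%%%%%%%%#+----=---=---------=------=----------=----------=---
%%%%%%%%%%%%%%%%%*=-------=---=---------------=-----------=---------==--
%%%%%%%%%%%%%%#*=-----------------------=------=----------=----------=--
%%%%%%%%%%%%#+---------------------------=------=----------=----------=-
%%%%%%%%%%*=------------------------------=-----=--=-------==---------=-
%%%%%%%#+---------------------------------=------=----------=----------=
%%%%%#=------------------------------------=------=-=--------=---------=
%%#*=-------=-------------------------------=-----=--=-------=----------
#+-----------=------------------------------=------=-=--------=--=------
--------------=------------------------------=------=-=-------==--------
::::::----------------------------------------=-----=--=-------=--------
:::::::::::::-::::::::::::--------------------==----
[... 2240 characters left out ...]
--:..     ..:------------:  ..............:
...............   .----------..           ..----------:    .............
..............    .---------.               .---------.    .............
.............   . .:-------:                 :--------.     ............
.............   . ---------.    .........    .---------.    ............
.............    :#-------:.  ..............  :-------*-    ............
.............   .*#-------: ................. :-------##.   ............
.............  .*@%-------.....................------:%@#:  ............
............. .*@@%-------:....................-------%%%*. ............
...............+=+=-:-----:...................:-----::====..............
```

```bash
sed -i 's/if t<.35: /if True: /; s/np.arange(-10,75,3)/np.arange(-20,26,2)/; s/np.arange(.0,.03,.004)/np.arange(-.01,.05,.004)/' tfit.py
python3 - <<'E'
from tfit import *
o=telemetry.get_obs();i=camera_info('wrist')
r=tfit('pics/w27_raw.png',i,o);print(r)
g=o['eef_pos'][2]+.0505; print('base z',g+(r[1][0]-.115)*np.cos(np.radians(r[0])))
E
```

```text
(np.float64(-12.050405769769327), array([-0.00683138, -0.00539816]), np.float64(0.09250811359696372))
base z 0.0398221549618666
```

Run:
```python
from tfit import *
from scipy.optimize import least_squares
o=telemetry.get_obs();i=camera_info('wrist')
R=np.array(o['tool_rot']);g=np.array(o['eef_pos'])+[0,0,.0505];X=R[:,0];W=-R[:,1];Z=np.array([0,0,1.])
G=gimg('pics/w27_raw.png'); gy=G[1][:,282-12:282+12].mean(1)
print([(v,round(float(gy[v]),3)) for v in range(100,290) if abs(gy[v])>.02 and abs(gy[v])>=abs(gy[v-1]) and abs(gy[v])>=abs(gy[v+1])])
for v in (200,230,255,262):
    row=G[0][v-1:v+2].mean(0); print(v,[(u,round(float(row[u]),3)) for u in range(215,350) if abs(row[u])>.03 and abs(row[u])>=abs(row[u-1]) and abs(row[u])>=abs(row[u+1])])
def f(q):
    t,d,h=q;a=np.cos(t)*Z+np.sin(t)*W;m=np.cos(t)*W-np.sin(t)*Z
    return np.concatenate([np.array(proj(i,g+X*.022*s+m*(h+.025)+a*(d+ax)))-p for s,ax,p in((-1,-.115,(255,195)),(1,-.115,(306,195)),(-1,0,(236,251)),(1,0,(325,251)))])
r=least_squares(f,[0,.01,0]);print(np.degrees(r.x[0]),r.x[1:],r.fun)
```

```text
[(136, -0.048), (143, -0.025), (156, 0.168), (194, -0.178), (199, 0.122), (203, -0.119), (206, 0.115), (223, -0.12), (247, 0.054), (280, -0.28)]
200 [(253, -0.124), (309, 0.122), (316, 0.174), (325, -0.16)]
230 [(242, -0.181), (319, 0.303), (326, -0.109)]
255 [(219, -0.073), (222, 0.122), (234, -0.135), (327, 0.322), (341, -0.213), (345, 0.047)]
262 [(234, 0.254), (327, -0.248)]
1.3401111537914772 [-0.01812897 -0.01137396] [-0.90678766  0.0132397   0.53335018  0.02203423  0.37857397 -0.01680008
 -0.10290527 -0.00413763]
```

Request:
{"fn": "send_rows", "kwargs": {
  "linear": [
    [-4,-8,0],
    [-8,-18,0],
    [-13,-28,0],
    [-17.3,-38.4,0],
    [-17.3,-38.4,0],
    [-17.3,-38.4,-6],
    [-17.3,-38.4,-12],
    [-17.3,-38.4,-17],
    [-17.3,-38.4,-20],
    [-17.3,-38.4,-21],
    [-17.3,-38.4,-21]
  ],
  "twist": [0.01,0.01,0.01,0.01,0.01,0.01,0.01,0.01,0.01,0.01,0.01],
  "gripper": [35,35,35,35,35,35,35,35,35,35,35],
  "newtons": 15
}}

```text
clock: 39.22
eef_pos: [0.4329, -0.2556, 0.0853]
tool_rot: [[0.94, -0.341, -0.0], [-0.341, -0.94, 0.0], [-0.001, -0.0, -1.0]]
force: [-0.7, -0.0, -3.0]
grip_width: 0.496
```

Request:
{"fn": "send_rows", "kwargs": {
  "linear": [
    [0,0,0],
    [0,0,0],
    [0,0,0],
    [0,0,0],
    [0,0,0],
    [0,0,20],
    [0,0,60],
    [0,0,100],
    [0,0,140],
    [20,-40,180],
    [20,-40,200],
    [20,-40,200]
  ],
  "twist": [0,0,0,0,0,0,0,0,0,0,0,0],
  "gripper": [50,58,60,60,60,60,60,60,60,60,60,60]
}}

```text
clock: 40.22
eef_pos: [0.4545, -0.2988, 0.2913]
tool_rot: [[0.94, -0.342, 0.007], [-0.342, -0.94, -0.007], [0.009, 0.005, -1.0]]
force: [-0.5, 1.0, -0.1]
grip_width: 0.683
```

Run:
```python
from edge import *
i=snap('wrist','w28');o=telemetry.get_obs();print(o['eef_pos'],lane(o['eef_pos']),o['force'])
G=gimg('pics/w28_raw.png')
for x in(0,-.095,-.19,.095):
    w=world(x,0);r=find(i,G,rect(.022,.025,.119),(*w,-.3475),.016,.2,9);print('tin',lane(r[0]),r)
ascii('pics/w28_raw.png',(100,40,460,230),100)
```

```text
[ 0.45366908 -0.29728797  0.28794962] [-0.0619 -0.0208] [ 0.01981467  0.16077146 -0.38953834]
tin [-0.0012  0.0021] (array([ 0.5186, -0.2964, -0.3715]), np.float64(0.1043))
tin [-0.0943  0.0038] (array([ 0.4316, -0.2631, -0.3466]), np.float64(0.1035))
tin [-0.1912  0.0035] (array([ 0.3404, -0.2304, -0.3041]), np.float64(0.0817))
tin [0.0964 0.0016] (array([ 0.6102, -0.3301, -0.3206]), np.float64(0.1081))
----------------------=#*=##+-----------------------------------------------------------------------
------------------------+*=-------------------------------------------------------------------------
----------------------------------------------------------------------------------------------------
::::------------------------------------------------------------------------------------------------
.::.::::--------------------------------------------------------------------------------------------
..:::::::::-+**********##**####****##########****#*####**#******************************************
..::::::::::-=*#%%**#%%%%%@@@@@@@@@@@@@@@@@@@@@@@@@@@@@@@@@@@@@@@@@@@@@@@@@@@@@@@@@@@@
[... 1233 characters left out ...]
---------++**++=-=============----------=++==========-======****%@@@@@@@@@@%%***********%%%%%%
---------------*+%%%%%%%#*+==================#%%%#****#****#@@@@@@@@@@@@@%%%%%%%%%%%%%%%%%%%%%%%%%%%
---------------++%%%%%%%%%%%#+==============*%%%%%%%%%%@@@@@@@@@@@@%%%%%%%%%%%%%%%%%%%%%%%%%%%%%%%%%
---------------=*#############*============+########################################################
----------------================-----::::::-========================================================
----------------------------------------------------------------------------------------------------
----------------------------------------------------------------------------------------------------
```

Request:
{"fn": "send_rows", "kwargs": {
  "linear": [
    [0,30,10],
    [0,60,20],
    [0,95,30],
    [0,130,40],
    [0,165,40],
    [0,200,40],
    [0,235,40],
    [0,270,40],
    [0,305,40],
    [0,340,40],
    [-10,375,40],
    [-20,410,40]
  ],
  "twist": [0.12,0.24,0.36,0.48,0.6,0.72,0.84,0.96,1.08,1.2,1.32,1.44],
  "gripper": [70,70,70,70,70,70,70,70,70,70,70,70]
}}

```text
clock: 41.27
eef_pos: [0.4315, 0.1159, 0.3242]
tool_rot: [[0.455, 0.89, -0.002], [0.89, -0.455, 0.0], [-0.001, -0.002, -1.0]]
force: [0.4, -0.6, 0.4]
grip_width: 0.795
```

Request:
{"fn": "send_rows", "kwargs": {
  "linear": [
    [0,10,0],
    [0,10,0],
    [0,10,0],
    [0,10,0],
    [0,10,0],
    [0,10,0],
    [0,10,0],
    [0,10,0],
    [0,10,0],
    [0,10,0]
  ],
  "twist": [0.12,0.24,0.36,0.48,0.6,0.72,0.84,0.9,0.9,0.9],
  "gripper": [70,70,70,70,70,70,70,70,70,70]
}}

```text
clock: 42.1
eef_pos: [0.4323, 0.1242, 0.3248]
tool_rot: [[-0.407, 0.913, -0.002], [0.913, 0.407, -0.0], [0.001, -0.001, -1.0]]
force: [0.2, 0.0, 0.5]
grip_width: 0.792
```

Run:
```python
from edge import *
i=snap('wrist','w29');o=telemetry.get_obs();print(o['eef_pos'],np.arctan2(o['tool_rot'][1][0],o['tool_rot'][0][0]),o['joint_pos'])
it=snap('top','t29');G=gimg('pics/w29_raw.png');Gt=gimg('pics/t29_raw.png')
for n,q in dict(A=(.6477,-.073,.1336),B=(.4683,.0768,.3115),C=(.455,-.0664,.292)).items():
    for nm,ii,g in(('w',i,G),('t',it,Gt)): print(n,nm,find(ii,g,rect(.075,.042,.015),q,.012,.1,9))
bar=[((-.175,.02,.04),(-.06,.02,.04)),((-.175,-.02,.04),(-.06,-.02,.04)),((-.175,.02,.04),(-.175,-.02,.04)),((-.048,.024,.064),(-.028,.024,.064)),((-.048,-.024,.064),(-.028,-.024,.064)),((-.048,-.024,.064),(-.048,.024,.064))]
for nm,ii,g in(('w',i,G),('t',it,Gt)): print('chute',nm,find(ii,g,bar,(.558,.324,.522),.014,.08,11),proj(ii,(.558,.324,.05)))
print('lever',find(i,G,rect(.035,.025,.025),(.6418,.079,-.2254),.01,.1,7))
```

```text
[0.43242432 0.1242168  0.32496989] 1.9899342538301845 [ 1.82291761e-02  8.42995313e-02  1.47291481e+00  4.95053005e-05
  1.58556214e+00 -1.97170465e+00]
A w (array([ 0.6486, -0.0722,  0.1267]), np.float64(0.104))
A t (array([ 0.6491, -0.073 ,  0.1572]), np.float64(0.12))
B w (array([0.469 , 0.0776, 0.3048]), np.float64(0.12))
B t (array([0.4683, 0.0717, 0.1811]), np.float64(0.0725))
C w (array([ 0.456 , -0.0635,  0.2851]), np.float64(0.12))
C t (array([ 0.458 , -0.0664,  0.292 ]), np.float64(0.12))
chute w (array([0.5462, 0.3224, 0.5455]), np.float64(0.1079)) (np.float64(362.63223254401447), np.float64(288.30720270539746))
chute t (array([0.5548, 0.3202, 0.4509]), np.float64(0.0792)) (np.float64(169.58666804640615), np.float64(205.62159576181733))
lever (array([ 0.6426,  0.0816, -0.191 ]), np.float64(0.0714))
```

Request:
{"fn": "send_rows", "kwargs": {
  "linear": [
    [-5,30,0],
    [-10,60,-20],
    [-15,90,-40],
    [-20,115,-60],
    [-22,115,-75],
    [-22,115,-75],
    [-22,115,-75],
    [-22,115,-75],
    [-22,115,-75]
  ],
  "twist": [0.1,0.1,0.1,0.1,0.1,0.1,0.1,0.1,0.1],
  "gripper": [70,70,70,70,70,70,70,70,70]
}}

```text
clock: 42.95
eef_pos: [0.4115, 0.2387, 0.2518]
tool_rot: [[-0.497, 0.868, 0.002], [0.868, 0.497, 0.001], [-0.001, 0.002, -1.0]]
force: [-0.2, -0.9, -0.8]
grip_width: 0.792
```

Run:
```python
from edge import *
i=snap('wrist','w30');o=telemetry.get_obs();print(o['eef_pos'],np.arctan2(o['tool_rot'][1][0],o['tool_rot'][0][0]))
G=gimg('pics/w30_raw.png')
bar=[((-.175,.02,.04),(-.06,.02,.04)),((-.175,-.02,.04),(-.06,-.02,.04)),((-.175,.02,.04),(-.175,-.02,.04)),((-.048,.024,.064),(-.028,.024,.064)),((-.048,-.024,.064),(-.028,-.024,.064)),((-.048,-.024,.064),(-.048,-.008,.064)),((-.048,.024,.04),(-.048,-.024,.04))]
for q in((.558,.324,.522),(.55,.322,.54)): print('chute',find(i,G,bar,q,.014,.08,11))
for p in((-.175,.02,.04),(-.175,-.02,.04),(-.048,.024,.064),(-.048,-.024,.064)):
    c,s=np.cos(.53),np.sin(.53);print(proj(i,(.557+c*p[0]-s*p[1],.324+s*p[0]+c*p[1],p[2])))
ascii('pics/w30_raw.png',(150,0,430,280),120)
```

```text
[0.411502   0.23869283 0.25163525] 2.0906639573518397
chute (array([0.5571, 0.3243, 0.5117]), np.float64(0.1021))
chute (array([0.5571, 0.3243, 0.5122]), np.float64(0.1021))
(np.float64(297.42377526876516), np.float64(169.93163687736794))
(np.float64(264.7063732590915), np.float64(170.24845045753267))
(np.float64(300.8519243924479), np.float64(272.13375785303066))
(np.float64(263.2116209698951), np.float64(272.4443396791787))
================================================================:::::::::::::::::::::::::::::::::::::::-================
===============================================================-:::::::::::::::::::::::::::::::::::::::=================
============================================================-==-::::::::::::::::::::::::::::::::::::::==================
===========================================================::::::::::::::::::::::::::::::::::::::::::-==================
==========================================================-:::::::::::::::::::::::::::::::::::::::::-===================
#*========================================================:::::::
[... 5889 characters left out ...]
=========================-#%%%%%%%%%%%#========================================================
======+#%%%%%%*=:........:-=======================-#%%%%%%#%%%%#-=====================:::::::...:--=====================
====*%%%%%#*=:............:=======================-=+++======+==-=====================.............:-===================
===*%%%#=--...............:=====================================--====================...............:==================
==+%%%#-:..................=====================+######+++++*%%%*====================-.................:================
==+%%%*:...................=====================+@@@@@@%####%@@@#-===================-...................-============--
```

Request:
{"fn": "send_rows", "kwargs": {
  "linear": [
    [20,13,-20],
    [45.4,29.2,-50],
    [45.4,29.2,-90],
    [45.4,29.2,-130],
    [45.4,29.2,-170],
    [45.4,29.2,-200],
    [45.4,29.2,-222],
    [45.4,29.2,-229.4],
    [45.4,29.2,-229.4],
    [45.4,29.2,-229.4]
  ],
  "twist": [-0.006,-0.006,-0.006,-0.006,-0.006,-0.006,-0.006,-0.006,-0.006,-0.006],
  "gripper": [64,64,64,64,64,64,64,64,64,64]
}}

```text
clock: 43.83
eef_pos: [0.4572, 0.2684, 0.0225]
tool_rot: [[-0.492, 0.87, 0.002], [0.87, 0.492, 0.001], [-0.0, 0.002, -1.0]]
force: [-0.0, -0.2, 1.0]
grip_width: 0.726
```

Request:
{"fn": "send_rows", "kwargs": {
  "linear": [
    [17,10,0],
    [35,20,0],
    [46,26,0],
    [52,29.5,0],
    [56,31.6,0],
    [60.1,33.9,0],
    [60.1,33.9,0],
    [60.1,33.9,0]
  ],
  "twist": [0,0,0,0,0,0,0,0],
  "gripper": [64,64,64,64,64,64,64,64]
}}

```text
clock: 44.5
eef_pos: [0.5162, 0.3021, 0.0215]
tool_rot: [[-0.493, 0.87, 0.0], [0.87, 0.493, 0.0], [-0.0, 0.0, -1.0]]
force: [-0.3, 0.4, 0.0]
grip_width: 0.727
```

Run:
```python
from edge import *
i=snap('wrist','w31');o=telemetry.get_obs();print(o['eef_pos'],o['force'])
c,s=np.cos(.513),np.sin(.513);a,b=o['eef_pos'][:2]-np.array([.5571,.3243]);print('chute xy',c*a+s*b,-s*a+c*b)
ascii('pics/w31_raw.png',(170,150,390,340),110)
```

```text
[0.51607215 0.30205964 0.02144027] [-0.89792183  0.5570394  -0.43642471]
chute xy -0.04666200618044768 0.0007586977990457731
###################+===============+****************************************=================================*
##################+================+****************************************==================================
#################+=================+****************************************==================================
*###*##*########*===================****************************************==================================
=====++==+#*+**+*+==================****************************************==================================
==========+=========================****************************************==================================
====================================****************************************==================================
====================================****************************************==================================
-===================================+**************************************+===========
[... 3541 characters left out ...]
%%+=+#########*-.......::::::::::.
..:::::::::::.....:*###########%%%%%%%%%%%%%%%%%##################%%%%%%%%%%%%+=*###########-......::::::::::.
..:::::::::::....:*############%%%%%%%%%%%%%%%%%##################%%%%%%%%%%%%+=+############=....:::::::::::.
...::::::::::...:*#############%%%%%%%%%%%%%%%%%##############################+=*#############-...:::::::::::.
:::----------:::-==============================================================--==============:::----------::
--------------------------------------------------------------------------------------------------------------
==============================================================================================================
```

Request:
{"fn": "send_rows", "kwargs": {
  "linear": [
    [0,0,0],
    [0,0,0],
    [0,0,0],
    [0,0,0],
    [0,0,0],
    [0,0,0],
    [-2,-1.1,0],
    [-6,-3.4,0],
    [-13,-7.3,0],
    [-20,-11.3,0],
    [-28,-15.8,0],
    [-36,-20.3,0]
  ],
  "twist": [0,0,0,0,0,0,0,0,0,0,0,0],
  "gripper": [40,40,40,40,40,40,40,40,40,40,40,40],
  "newtons": 45
}}

```text
clock: 45.55
eef_pos: [0.4813, 0.2823, 0.0216]
tool_rot: [[-0.492, 0.87, 0.004], [0.87, 0.492, 0.002], [-0.0, 0.004, -1.0]]
force: [4.0, 2.3, -2.2]
grip_width: 0.537
```

Request:
{"fn": "send_rows", "kwargs": {
  "linear": [
    [-8,-4.5,0],
    [-16,-9,0],
    [-24,-13.5,0],
    [-32,-18,0],
    [-40,-22.5,0],
    [-48,-27,0],
    [-54,-30.4,0],
    [-60,-33.8,0],
    [-60,-33.8,0]
  ],
  "twist": [0,0,0,0,0,0,0,0,0],
  "gripper": [40,40,40,40,40,40,40,40,40]
}}

```text
clock: 46.3
eef_pos: [0.4196, 0.2478, 0.0213]
tool_rot: [[-0.493, 0.87, -0.001], [0.87, 0.493, -0.0], [0.0, -0.001, -1.0]]
force: [-1.0, -0.0, -1.5]
grip_width: 0.536
```

```bash
cat > chute.py <<'E'
from edge import *
CH=np.array([.5571,.3243]);c3,s3=np.cos(.513),np.sin(.513)
def ch(p): a,b=np.array(p)[:2]-CH; return np.round([c3*a+s3*b,-s3*a+c3*b],4)
def blank(f,i,q0,z,dx=.015,da=.15,n=11): return find(i,gimg(f),rect(.048,.024,z),q0,dx,da,n)
E
python3 - <<'E'
from chute import *
i=snap('wrist','w32');o=telemetry.get_obs();print(o['eef_pos'],ch(o['eef_pos']),o['force'],o['grip_width']*88.1)
ascii('pics/w32_raw.png',(170,100,390,340),100)
E
```

```text
[0.42004427 0.24796251 0.02126079] [-0.1569  0.0008] [ 0.07252361 -0.77951428 -2.52651815] 46.79658879557459
============================-:::::::::::::::::::::::::::::::::::::::::::::::::::::::::::::::::::::::
===========================-::::::::::::::::::::::::::::::::::::::::::::::::::::::::::::::::::::::::
===========================-::::::::::::::::::::::::::::::::::::::::::::::::::::::::::::::::::::::::
===========================-::::::::::::::::--==--::::::::::::::::::::::::::::::::::::::::::::::::::
==========================-::::::::::::::::-=======--::-::::::::::::::::::::::::::::::::::::::::::::
=========================-:::::::::::::::::-==-===========-----:::::::::::::::::::::::::::::::::::::
========================-::::::::::::::::::::::::-::-===========-===-::-::::::::::::::::::::::::::::
=======================-::::::::::::::::::::::::::::::::::-----===========--=--:-:::::::::::::::::::
====================-::::::::::::::::::::::::::::::::::::::::::::::--==-===========--:--::::::::::::
===================-::::::::::::::::::::::::::::::::::::::::::::::::::::::-::-==-=
[... 3762 characters left out ...]
.....................-=+++++++++++++++++++++++++++++++++++++++++++=-..........................
..........................-==++++++++++++++++++++++*++++++++++++++++++++==-.........................
:........................-===++++++++++++++++++++++*++++++++++++++++++++====........................
:.......................:====++++++++*%%%@%%#*+++++*+++++++++++++++++++++===-.......................
::......................-----==*+==*+**********+========================-----.......................
::::::::::::::::::::::::::::::::::::::::::::::::::::::::::::::::::::::::::::::::::::::::::::::::::::
::::::::::::::::::::::::::::::::::::::::::::::::::::::::::::::::::::::::::::::::::::::::::::::::::::
```

Request:
{"fn": "send_rows", "kwargs": {
  "linear": [
    [0,0,0],
    [0,0,0],
    [0,0,0],
    [0,0,0],
    [15,8.4,0],
    [30,16.9,0],
    [41,23.1,-4],
    [41,23.1,-8],
    [41,23.1,-8],
    [41,23.1,-8]
  ],
  "twist": [0,0,0,0,0,0,0,0,0,0],
  "gripper": [64,64,64,64,64,64,64,64,64,64]
}}

```text
clock: 47.18
eef_pos: [0.4604, 0.2709, 0.0128]
tool_rot: [[-0.493, 0.87, -0.002], [0.87, 0.493, -0.001], [0.0, -0.002, -1.0]]
force: [-0.3, 0.3, -0.1]
grip_width: 0.727
```

Request:
{"fn": "send_rows", "kwargs": {
  "linear": [
    [0,0,0],
    [0,0,0],
    [0,0,0],
    [0,0,0],
    [0,0,0],
    [0,0,0],
    [0,0,0],
    [0,0,15],
    [0,0,40],
    [0,0,65],
    [0,0,75],
    [0,0,75]
  ],
  "twist": [0,0,0,0,0,0,0,0,0,0,0,0],
  "gripper": [40,40,40,40,40,40,40,40,40,40,40,40],
  "newtons": 40
}}

```text
clock: 48.18
eef_pos: [0.4623, 0.2715, 0.0898]
tool_rot: [[-0.493, 0.87, 0.003], [0.87, 0.493, 0.001], [-0.001, 0.004, -1.0]]
force: [-0.5, -0.1, -3.8]
grip_width: 0.539
```

Run:
```python
from chute import *
i=snap('wrist','w33');o=telemetry.get_obs();yaw=np.arctan2(o['tool_rot'][1][0],o['tool_rot'][0][0]);print(o['eef_pos'],ch(o['eef_pos']),yaw,o['force'],o['grip_width']*88.1)
# blank held: top z = true tip + 19 ; search in tool frame
for zt in(.010,.015,.019,.023):
    r=blank('pics/w33_raw.png',i,(*o['eef_pos'][:2],yaw-np.pi/2),o['eef_pos'][2]+.0318+zt);d=r[0][:2]-o['eef_pos'][:2];a=yaw-np.pi/2
    print(zt,r,'along',np.cos(a)*d[0]+np.sin(a)*d[1],'lat',-np.sin(a)*d[0]+np.cos(a)*d[1],r[0][2]-a)
```

```text
[0.46144138 0.27123858 0.08804485] [-0.1094  0.0007] 2.0859970838508595 [-0.70268435  0.55597119 -4.96291923] 47.56315663730733
0.01 (array([0.4641, 0.2711, 0.5179]), np.float64(0.0685)) along 0.002245232937469436 lat -0.0014305152319990639 0.002699242944037117
0.015 (array([0.4583, 0.2693, 0.5247]), np.float64(0.0854)) along -0.0036887684487609896 lat -0.0001391486890625533 0.009499242944037145
0.019 (array([0.456 , 0.268 , 0.5175]), np.float64(0.0718)) along -0.00633073666953309 lat -0.00013716868146868835 0.00229924294403705
0.023 (array([0.4515, 0.2655, 0.5389]), np.float64(0.0616)) along -0.011478382772934496 lat -9.546023944095091e-05 0.023699242944037135
```

Request:
{"fn": "send_rows", "kwargs": {
  "linear": [
    [2,-30,0],
    [4,-65,0],
    [6,-100,0],
    [8,-135,0],
    [9,-170,0],
    [10.5,-192.7,0],
    [10.5,-192.7,-30],
    [10.5,-192.7,-55],
    [10.5,-192.7,-70],
    [10.5,-192.7,-70],
    [10.5,-192.7,-70],
    [10.5,-192.7,-70]
  ],
  "twist": [-0.05,-0.1,-0.15,-0.21,-0.21,-0.21,-0.21,-0.21,-0.21,-0.21,-0.21,-0.21],
  "gripper": [40,40,40,40,40,40,40,40,40,40,40,40],
  "newtons": 45
}}

```text
clock: 49.23
eef_pos: [0.472, 0.0786, 0.0185]
tool_rot: [[-0.301, 0.954, 0.0], [0.954, 0.301, -0.0], [-0.0, 0.0, -1.0]]
force: [-0.5, -0.1, -3.4]
grip_width: 0.537
```

Run:
```python
from chute import *
i=snap('wrist','w34');o=telemetry.get_obs();yaw=np.arctan2(o['tool_rot'][1][0],o['tool_rot'][0][0]);e=o['eef_pos'];print(e,yaw,o['force'],o['grip_width']*88.1)
a=yaw-np.pi/2; u=np.array([np.cos(a),np.sin(a)]);G=gimg('pics/w34_raw.png')
print('stage',find(i,G,rect(.075,.042,.015),(.469,.0776,.305),.008,.05,7))
# camera-side end edge of blank top (height e+.051): scan along
for zt in(.0515,):
    P=[((-.048,.02,e[2]+zt),(-.048,-.02,e[2]+zt))]
    s=[(d,score(i,G,(*(e[:2]+u*d/1000),a),P)) for d in np.arange(-12,9,1)]
    print([(int(d),round(float(v),3)) for d,v in s])
s=[(h,score(i,G,(e[0],e[1],a),[((-.048+d/1000,.02,e[2]+h/1000),(-.048+d/1000,-.02,e[2]+h/1000))]),d) for h in(27.5,) for d in range(-12,9)]
print([(d,round(float(v),3)) for h,v,d in s])
```

```text
[0.47230469 0.07859375 0.01884877] 1.8762505895763781 [ 0.22396599 -0.35571726 -2.98680756] 47.64546775939613
stage (array([0.4697, 0.0784, 0.2991]), np.float64(0.0727))
[(-12, 0.0), (-11, 0.0), (-10, 0.0), (-9, 0.0), (-8, 0.0), (-7, 0.012), (-6, 0.056), (-5, 0.008), (-4, 0.003), (-3, 0.003), (-2, 0.047), (-1, 0.069), (0, 0.011), (1, 0.001), (2, 0.0), (3, 0.0), (4, 0.0), (5, 0.0), (6, 0.0), (7, 0.0), (8, 0.0)]
[(-12, 0.012), (-11, 0.001), (-10, 0.009), (-9, 0.003), (-8, 0.0), (-7, 0.0), (-6, 0.0), (-5, 0.0), (-4, 0.0), (-3, 0.001), (-2, 0.014), (-1, 0.055), (0, 0.022), (1, 0.003), (2, 0.003), (3, 0.005), (4, 0.053), (5, 0.073), (6, 0.018), (7, 0.002), (8, 0.0)]
```

Request:
{"fn": "send_rows", "kwargs": {
  "linear": [
    [-1.4,-0.4,-10],
    [-1.4,-0.4,-20],
    [-1.4,-0.4,-26],
    [-1.4,-0.4,-29.5],
    [-1.4,-0.4,-29.5],
    [-1.4,-0.4,-29.5]
  ],
  "twist": [0,0,0,0,0,0],
  "gripper": [40,40,40,40,40,40]
}}

```text
clock: 49.78
eef_pos: [0.4707, 0.0781, -0.0112]
tool_rot: [[-0.301, 0.954, 0.0], [0.954, 0.301, -0.0], [-0.0, 0.0, -1.0]]
force: [0.6, 0.4, -2.8]
grip_width: 0.544
```

Request:
{"fn": "send_rows", "kwargs": {
  "linear": [
    [0,0,0],
    [0,0,0],
    [0,0,0],
    [0,0,0],
    [0,0,20],
    [0,0,60],
    [0,0,100],
    [-25,-8,140],
    [-50,-15,180],
    [-50,-15,200],
    [-50,-15,200],
    [-50,-15,200]
  ],
  "twist": [0,0,0,0,0,0,0,0,0,0,0,0],
  "gripper": [56,62,64,64,64,64,64,64,64,64,64,64]
}}

```text
clock: 50.78
eef_pos: [0.421, 0.063, 0.19]
tool_rot: [[-0.3, 0.954, 0.004], [0.954, 0.3, -0.0], [-0.002, 0.003, -1.0]]
force: [0.2, -0.6, -0.7]
grip_width: 0.727
```

```bash
cat > chk.py <<'E'
from chute import *
def chk(f,st,tag=''):
    i=snap('wrist',f);o=telemetry.get_obs();G=gimg(f'pics/{f}_raw.png')
    S,ss=find(i,G,rect(.075,.042,.015),st,.006,.05,7)
    B,bs=find(i,G,rect(.048,.024,.039)+[((-.048,.024,.015),(-.048,-.024,.015))],st,.016,.2,13)
    d=B[:2]-S[:2];c,s=np.cos(S[2]),np.sin(S[2])
    print(tag,'eef',o['eef_pos'],np.arctan2(o['tool_rot'][1][0],o['tool_rot'][0][0]),'stage',S,ss,'blank',B,bs,'rel mm',np.round(1000*np.array([c*d[0]+s*d[1],-s*d[0]+c*d[1]]),1),'dyaw',round(B[2]-S[2],3))
    return i
E
python3 - <<'E'
from chk import *
i=chk('w35',(.469,.0776,.303),'B')
ascii('pics/w35_raw.png',(180,40,400,240),100)
E
```

```text
B eef [0.42050968 0.06308599 0.18856064] 1.87583768182877 stage [0.4672 0.078  0.2939] 0.1043 blank [0.4741 0.065  0.3068] 0.0753 rel mm [  2.8 -14.4] dyaw 0.013
=========-=================----================-::::::::::::::::::::::::::::::::::::::::::::::::::::
=================================--============:::::::::::::::::::::::::::::::::::::::::::::::::::::
=============================================--:::::::::::::::::::::::::::::::::::::::::::::::::::::
%#%#*=-======================================:::::::::::::::::::::::::::::::::::::::::::::::::::::::
--=+*%*=-===========-=======================-::::::::--:::::::::::::::::::::::::::::::::::::::::::::
-=*%##%#---================================-::::::::-===---:::::::::::::::::::::::::::::::::::::::::
==#%%%%%##*+==============================-::::::::-=======---::::::::::::::::::::::::::::::::::::::
=*%%%%%%%%%%%%#*+========================-::::::::-=============--::::::::::::::::::::::::::::::::--
-+##%%%%%%%%%%%%%%%#*+===================-:::::::-==================--::::::::::::::::::::::::::::-=
###%%*+#%%%%%%%%%%%%%%%%#*+==
[... 2906 characters left out ...]
%%%%-:-=================%%%%%%@@@@@@@@@@@@@@@@@@@@%%%%%%*===========-========----------------=
%%%%%%%%%%=:-=================%%%%%%@@@@@@@@@@@@@@@@@@@%%%%%%%+-==============-------====-----------
%%%%%%%%%%+:-=================%%%%%%@@@@@@@@@@@@@@@@@@@%%%%%%%+====----------=====----------===-----
*+#%%%%%%%+:-================-%%%%%%@@@@@@@@@@@@@@@@@@@%%%%%%%+=======----------------=----------===
:.*%%%%##%*:-================-#%%%%%@@@@@@@@@@@@@@@@@@@%%%%%%%=-----==-=----------------------------
-.+%%%+==#*--=================#%%%%%%@@@@@@@@@@@@@@@@@@%%%%%%#=====---------------------------------
++#%#%#*#%#-==================#%%%%%%@@@@@@@@@@@@@@@@@@%%%%%%#========------------------------------
```

```bash
cat > chk.py <<'E'
from chute import *
def scan(i,G,S,P,ax,rng):
    r=[]
    for d in rng:
        c,s=np.cos(S[2]),np.sin(S[2]);v=(c,s) if ax==0 else (-s,c)
        r.append(score(i,G,(S[0]+v[0]*d/1000,S[1]+v[1]*d/1000,S[2]),[P]))
    r=np.array(r); k=[j for j in range(1,len(r)-1) if r[j]>.03 and r[j]>=r[j-1] and r[j]>r[j+1]]
    return [(round(float(rng[j]),1),round(float(r[j]),3)) for j in k]
def chk(f,st,tag='',new=True):
    i=snap('wrist',f) if new else camera_info('wrist');o=telemetry.get_obs()
    if not new: i['cam_to_world']=np.load(f'pics/{f}.npy')
    G=gimg(f'pics/{f}_raw.png')
    S,ss=find(i,G,rect(.075,.042,.015),st,.005,.04,7)
    print(tag,'eef',np.round(o['eef_pos'],4),round(np.arctan2(o['tool_rot'][1][0],o['tool_rot'][0][0]),4),'stage',S,ss)
    rg=np.arange(-12,12.1,.5); z=.039
    print(' near top',scan(i,G,S,((-.048,.02,z),(-.048,-.02,z)),0,rg),'near bot',scan(i,G,S,((-.048,.02,.015),(-.048,-.02,.015)),0,rg))
    print(' far top',scan(i,G,S,((.048,.02,z),(.048,-.02,z)),0,rg),'stop near face top',scan(i,G,S,((-.056,.018,.027),(-.056,-.018,.027)),0,rg))
    print(' left top',scan(i,G,S,((-.04,.024,z),(0.0,.024,z)),1,rg),'right top',scan(i,G,S,((-.04,-.024,z),(0,-.024,z)),1,rg))
    print(' fit',find(i,G,rect(.048,.024,z),S,.006,.04,9))
    return i,S
E
python3 - <<'E'
from chk import *
chk('w35',(.469,.0776,.303),'B',new=False)
E
```

```text
B eef [0.4205 0.0631 0.1886] 1.8758 stage [0.4672 0.078  0.2938] 0.1043
 near top [(-9.0, 0.12), (-3.5, 0.052), (2.5, 0.102), (5.5, 0.107)] near bot [(-3.5, 0.12), (2.5, 0.051), (8.5, 0.102), (11.5, 0.108)]
 far top [(2.5, 0.12)] stop near face top [(-11.5, 0.12), (2.0, 0.12), (7.5, 0.052)]
 left top [(-2.5, 0.031)] right top []
 fit (array([0.4699, 0.0762, 0.3252]), np.float64(0.0683))
```

Request:
{"fn": "send_rows", "kwargs": {
  "linear": [
    [6,35,0],
    [12,70,0],
    [18,105,0],
    [24,140,0],
    [30,175,-20],
    [36.2,204.8,-50],
    [36.2,204.8,-90],
    [36.2,204.8,-125],
    [36.2,204.8,-150],
    [36.2,204.8,-164],
    [36.2,204.8,-166.5],
    [36.2,204.8,-166.5]
  ],
  "twist": [0.05,0.1,0.15,0.208,0.208,0.208,0.208,0.208,0.208,0.208,0.208,0.208],
  "gripper": [64,64,64,64,64,64,64,64,64,64,64,64]
}}

```text
clock: 51.83
eef_pos: [0.4557, 0.2677, 0.0205]
tool_rot: [[-0.491, 0.871, -0.004], [0.871, 0.491, -0.001], [0.001, -0.004, -1.0]]
force: [-0.5, 0.6, -0.5]
grip_width: 0.73
```

Request:
{"fn": "send_rows", "kwargs": {
  "linear": [
    [17,10,0],
    [35,20,0],
    [46,26,0],
    [52,29.5,0],
    [56,31.6,0],
    [60.1,33.9,0],
    [60.1,33.9,0],
    [60.1,33.9,0]
  ],
  "twist": [0,0,0,0,0,0,0,0],
  "gripper": [64,64,64,64,64,64,64,64]
}}

```text
clock: 52.5
eef_pos: [0.5165, 0.3017, 0.0223]
tool_rot: [[-0.491, 0.871, -0.0], [0.871, 0.491, -0.0], [0.0, -0.0, -1.0]]
force: [0.4, 0.2, 0.1]
grip_width: 0.725
```

Request:
{"fn": "send_rows", "kwargs": {
  "linear": [
    [0,0,0],
    [0,0,0],
    [0,0,0],
    [0,0,0],
    [0,0,0],
    [0,0,0],
    [0,0,0],
    [0,0,0]
  ],
  "twist": [0,0,0,0,0,0,0,0],
  "gripper": [40,40,40,40,40,40,40,40],
  "newtons": 45
}}

```text
clock: 53.17
eef_pos: [0.5165, 0.3017, 0.0223]
tool_rot: [[-0.491, 0.871, -0.001], [0.871, 0.491, -0.0], [0.0, -0.001, -1.0]]
force: [-3.2, -1.1, 3.2]
grip_width: 0.528
```

Request:
{"fn": "send_rows", "kwargs": {
  "linear": [
    [-2,-1.1,0],
    [-7,-4,0],
    [-15,-8.5,0],
    [-24,-13.5,0],
    [-33,-18.6,0],
    [-42,-23.7,0],
    [-51,-28.7,0],
    [-60,-33.8,0],
    [-70,-39.4,0],
    [-80,-45.1,0],
    [-90,-50.7,0],
    [-96,-54.1,0]
  ],
  "twist": [0,0,0,0,0,0,0,0,0,0,0,0],
  "gripper": [40,40,40,40,40,40,40,40,40,40,40,40]
}}

```text
clock: 54.17
eef_pos: [0.4201, 0.2473, 0.0223]
tool_rot: [[-0.491, 0.871, 0.0], [0.871, 0.491, 0.0], [-0.0, 0.0, -1.0]]
force: [0.6, 0.4, -0.8]
grip_width: 0.532
```

Request:
{"fn": "send_rows", "kwargs": {
  "linear": [
    [0,0,0],
    [0,0,0],
    [0,0,0],
    [0,0,0],
    [0,0,0],
    [15,8.4,0],
    [30,16.9,0],
    [41,23.1,-4],
    [41,23.1,-8.8],
    [41,23.1,-8.8],
    [41,23.1,-8.8]
  ],
  "twist": [0,0,0,0,0,0,0,0,0,0,0],
  "gripper": [40,64,64,64,64,64,64,64,64,64,64]
}}

```text
clock: 55.08
eef_pos: [0.4608, 0.2705, 0.0129]
tool_rot: [[-0.491, 0.871, -0.002], [0.871, 0.491, -0.001], [0.0, -0.002, -1.0]]
force: [0.7, -0.0, 0.7]
grip_width: 0.73
```

```bash
cat > held.py <<'E'
from chk import *
# along-offset (mm) of a blank relative to the TCP, from its near end, zb = z of its underside
def held(f,zb):
    i=snap('wrist',f);o=telemetry.get_obs();e=o['eef_pos'];yaw=np.arctan2(o['tool_rot'][1][0],o['tool_rot'][0][0]);a=yaw-np.pi/2;G=gimg(f'pics/{f}_raw.png');S=(e[0],e[1],a);rg=np.arange(-15,15.1,.5)
    print('eef',np.round(e,4),'yaw',round(yaw,4),'grip',round(o['grip_width']*88.1,1),'F',np.round(o['force'],1))
    for n,x,z in(('near top',-.048,zb+.024),('near bot',-.048,zb),('far top',.048,zb+.024)): print(' ',n,scan(i,G,S,((x,.02,z),(x,-.02,z)),0,rg))
    print('  fit yaw/lat',[ (k,find(i,G,[((-.048,.024,zb+.024),(-.048,-.024,zb+.024)),((-.045,.024,zb+.024),(0,.024,zb+.024)),((-.045,-.024,zb+.024),(0,-.024,zb+.024))],S,.012,.1,9)) for k in (0,)])
E
python3 - <<'E'
from held import *
held('w36',.040)
E
```

```text
eef [0.461  0.2705 0.0132] yaw 2.0841 grip 63.9 F [0.3 0.7 0.4]
  near top [(1.0, 0.077)]
  near bot [(7.5, 0.082)]
  far top [(-10.0, 0.12), (0.5, 0.12), (12.5, 0.08), (14.5, 0.117)]
  fit yaw/lat [(0, (array([0.4571, 0.2694, 0.5348]), np.float64(0.0859)))]
```

Request:
{"fn": "send_rows", "kwargs": {
  "linear": [
    [0,0,0],
    [0,0,0],
    [0,0,0],
    [0,0,0],
    [0,0,0],
    [0,0,0],
    [0,0,0],
    [0,0,15],
    [0,0,40],
    [0,0,65],
    [0,0,75],
    [0,0,75]
  ],
  "twist": [0,0,0,0,0,0,0,0,0,0,0,0],
  "gripper": [40,40,40,40,40,40,40,40,40,40,40,40],
  "newtons": 45
}}

```text
clock: 56.13
eef_pos: [0.4627, 0.2712, 0.09]
tool_rot: [[-0.491, 0.871, 0.003], [0.871, 0.491, 0.001], [-0.001, 0.004, -1.0]]
force: [0.2, 0.4, -3.1]
grip_width: 0.54
```

Request:
{"fn": "send_rows", "kwargs": {
  "linear": [
    [0,-25,0],
    [-1,-60,0],
    [-1,-95,0],
    [-2,-130,0],
    [-3,-165,0],
    [-4,-200,0],
    [-5,-235,0],
    [-5,-270,0],
    [-5.8,-305,0],
    [-5.8,-335.2,0],
    [-5.8,-335.2,-15],
    [-5.8,-335.2,-35]
  ],
  "twist": [-0.03,-0.06,-0.1,-0.14,-0.18,-0.225,-0.225,-0.225,-0.225,-0.225,-0.225,-0.225],
  "gripper": [40,40,40,40,40,40,40,40,40,40,40,40]
}}

```text
clock: 57.13
eef_pos: [0.456, -0.0661, 0.0525]
tool_rot: [[-0.281, 0.96, 0.001], [0.96, 0.281, -0.0], [-0.001, 0.001, -1.0]]
force: [-0.0, -0.5, -2.9]
grip_width: 0.534
```

Request:
{"fn": "send_rows", "kwargs": {
  "linear": [
    [0,0,-15],
    [0,0,-30],
    [0,0,-34],
    [0,0,-34],
    [0,0,-34],
    [0,0,-34]
  ],
  "twist": [0,0,0,0,0,0],
  "gripper": [40,40,40,40,40,40]
}}

```text
clock: 57.63
eef_pos: [0.4563, -0.0645, 0.0199]
tool_rot: [[-0.284, 0.959, 0.001], [0.959, 0.284, -0.0], [-0.001, 0.001, -1.0]]
force: [-0.3, 0.1, -2.6]
grip_width: 0.542
```

Run:
```python
from held import *
e=telemetry.get_obs()['eef_pos'];held('w37',e[2]+.0272)
i=camera_info('wrist');G=gimg('pics/w37_raw.png')
print('stage C',find(i,G,rect(.075,.042,.015)[1:3]+[((-.075,.042,.015),(-.075,-.042,.015))],(.456,-.0645,.288),.006,.04,9),find(i,G,rect(.075,.042,.015),(.456,-.0645,.288),.006,.04,9))
print(scan(i,G,(.456,-.0645,.288),((-.075,.04,.015),(-.075,-.04,.015)),0,np.arange(-8,8.1,.5)),scan(i,G,(.456,-.0645,.288),((-.056,.018,.027),(-.056,-.018,.027)),0,np.arange(-8,8.1,.5)))
```

```text
eef [ 0.4563 -0.0645  0.02  ] yaw 1.8592 grip 47.4 F [-0.1 -0.3 -3.1]
  near top [(-14.5, 0.105), (-5.0, 0.052), (0.0, 0.078)]
  near bot [(-11.0, 0.12), (0.5, 0.056), (6.0, 0.08)]
  far top [(-9.5, 0.12), (-1.0, 0.12), (5.0, 0.042), (14.5, 0.092)]
  fit yaw/lat [(0, (array([ 0.4437, -0.0732,  0.2728]), np.float64(0.07)))]
stage C (array([ 0.457 , -0.0644,  0.2796]), np.float64(0.1076)) (array([ 0.4573, -0.0646,  0.2848]), np.float64(0.0717))
[(1.0, 0.119), (7.5, 0.087)] [(0.5, 0.12)]
```

Request:
{"fn": "send_rows", "kwargs": {
  "linear": [
    [0.5,0,-10],
    [0.5,0,-20],
    [0.5,0,-27],
    [0.5,0,-30.8],
    [0.5,0,-30.8],
    [0.5,0,-30.8]
  ],
  "twist": [-0.003,-0.003,-0.003,-0.003,-0.003,-0.003],
  "gripper": [40,40,40,40,40,40]
}}

```text
clock: 58.18
eef_pos: [0.4564, -0.0643, -0.0118]
tool_rot: [[-0.281, 0.96, -0.0], [0.96, 0.281, 0.0], [0.0, -0.0, -1.0]]
force: [0.4, -0.8, -3.1]
grip_width: 0.541
```

Request:
{"fn": "send_rows", "kwargs": {
  "linear": [
    [0,0,0],
    [0,0,0],
    [0,0,0],
    [0,0,0],
    [0,0,20],
    [0,0,50],
    [0,0,90],
    [-25,-8,130],
    [-50,-15,150],
    [-50,-15,150],
    [-50,-15,150],
    [-50,-15,150]
  ],
  "twist": [0,0,0,0,0,0,0,0,0,0,0,0],
  "gripper": [56,62,64,64,64,64,64,64,64,64,64,64]
}}

```text
clock: 59.18
eef_pos: [0.4066, -0.0793, 0.1381]
tool_rot: [[-0.281, 0.96, -0.0], [0.96, 0.281, 0.0], [0.0, -0.0, -1.0]]
force: [-0.4, -0.1, -0.4]
grip_width: 0.724
```

Request:
{"fn": "send_rows", "kwargs": {
  "linear": [
    [0,0,0],
    [0,0,0],
    [0,0,0]
  ],
  "twist": [0,0,0],
  "gripper": [64,64,64]
}}

```text
clock: 59.43
eef_pos: [0.4065, -0.0791, 0.1377]
tool_rot: [[-0.282, 0.959, -0.002], [0.959, 0.282, 0.001], [0.001, -0.001, -1.0]]
force: [-0.3, 0.1, 0.4]
grip_width: 0.725
```

Run:
```python
from chk import *
chk('w38',(.457,-.0645,.284),'C')
```

```text
C eef [ 0.4065 -0.0791  0.1379] 1.8565 stage [ 0.4557 -0.0655  0.286 ] 0.1019
 near top [(-10.0, 0.12), (-5.5, 0.057), (1.0, 0.092), (7.0, 0.065)] near bot [(-3.5, 0.12), (1.5, 0.06), (8.5, 0.093)]
 far top [(1.5, 0.12)] stop near face top [(-10.0, 0.044), (1.5, 0.12), (6.0, 0.059)]
 left top [(-4.5, 0.043), (-0.5, 0.063), (1.5, 0.049)] right top [(2.0, 0.041)]
 fit (array([ 0.456 , -0.0635,  0.3044]), np.float64(0.0678))
```

Request:
{"fn": "send_rows", "kwargs": {
  "linear": [
    [5,35,0],
    [10,70,0],
    [15,105,0],
    [20,140,0],
    [25,175,0],
    [30,210,0],
    [35,245,0],
    [40,280,0],
    [45,315,0],
    [50.3,347.2,0],
    [50.3,347.2,-15],
    [50.3,347.2,-30]
  ],
  "twist": [0.05,0.1,0.15,0.2,0.2275,0.2275,0.2275,0.2275,0.2275,0.2275,0.2275,0.2275],
  "gripper": [64,64,64,64,64,64,64,64,64,64,64,64]
}}

```text
clock: 60.48
eef_pos: [0.4568, 0.2697, 0.1079]
tool_rot: [[-0.493, 0.87, 0.001], [0.87, 0.493, 0.0], [-0.0, 0.001, -1.0]]
force: [0.6, -0.6, -0.4]
grip_width: 0.729
```

Request:
{"fn": "send_rows", "kwargs": {
  "linear": [
    [0,0,-25],
    [0,0,-50],
    [0,0,-75],
    [0,0,-86],
    [0,0,-86],
    [17,10,-86],
    [35,20,-86],
    [46,26,-86],
    [52,29.5,-86],
    [56,31.6,-86],
    [60.1,33.9,-86],
    [60.1,33.9,-86]
  ],
  "twist": [0,0,0,0,0,0,0,0,0,0,0,0],
  "gripper": [64,64,64,64,64,64,64,64,64,64,64,64]
}}

```text
clock: 61.48
eef_pos: [0.5172, 0.3019, 0.023]
tool_rot: [[-0.491, 0.871, 0.001], [0.871, 0.491, 0.0], [-0.0, 0.001, -1.0]]
force: [0.3, -0.3, 0.3]
grip_width: 0.725
```

Request:
{"fn": "send_rows", "kwargs": {
  "linear": [
    [0,0,0],
    [0,0,0],
    [0,0,0],
    [0,0,0],
    [0,0,0],
    [0,0,0],
    [0,0,0],
    [0,0,0]
  ],
  "twist": [0,0,0,0,0,0,0,0],
  "gripper": [40,40,40,40,40,40,40,40],
  "newtons": 45
}}

```text
clock: 62.15
eef_pos: [0.5167, 0.3017, 0.0227]
tool_rot: [[-0.491, 0.871, -0.0], [0.871, 0.491, -0.0], [0.0, -0.0, -1.0]]
force: [-3.2, -0.8, 2.5]
grip_width: 0.532
```

Request:
{"fn": "send_rows", "kwargs": {
  "linear": [
    [-2,-1.1,0],
    [-7,-4,0],
    [-15,-8.5,0],
    [-24,-13.5,0],
    [-33,-18.6,0],
    [-42,-23.7,0],
    [-51,-28.7,0],
    [-60,-33.8,0],
    [-70,-39.4,0],
    [-80,-45.1,0],
    [-90,-50.7,0],
    [-96,-54.1,0]
  ],
  "twist": [0,0,0,0,0,0,0,0,0,0,0,0],
  "gripper": [40,40,40,40,40,40,40,40,40,40,40,40]
}}

```text
clock: 63.15
eef_pos: [0.4199, 0.2471, 0.0227]
tool_rot: [[-0.49, 0.871, 0.0], [0.871, 0.49, -0.0], [-0.0, -0.0, -1.0]]
force: [0.7, 1.1, -0.2]
grip_width: 0.534
```

Request:
{"fn": "send_rows", "kwargs": {
  "linear": [
    [0,0,0],
    [0,0,0],
    [0,0,0],
    [0,0,0],
    [0,0,0],
    [15,8.4,0],
    [30,16.9,0],
    [41,23.1,-4],
    [41,23.1,-9.3],
    [41,23.1,-9.3],
    [41,23.1,-9.3]
  ],
  "twist": [0,0,0,0,0,0,0,0,0,0,0],
  "gripper": [40,64,64,64,64,64,64,64,64,64,64]
}}

```text
clock: 64.07
eef_pos: [0.4608, 0.2703, 0.0127]
tool_rot: [[-0.491, 0.871, -0.002], [0.871, 0.491, -0.001], [0.0, -0.002, -1.0]]
force: [-0.2, 0.1, -0.5]
grip_width: 0.73
```

Run:
```python
from held import *
held('w39',.040)
```

```text
eef [0.4611 0.2704 0.0131] yaw 2.0835 grip 64.1 F [-0.3  0.  -0.2]
  near top [(0.0, 0.066)]
  near bot [(6.0, 0.074)]
  far top [(-10.0, 0.12), (-1.0, 0.108), (12.5, 0.058), (14.5, 0.11)]
  fit yaw/lat [(0, (array([0.4602, 0.2714, 0.5402]), np.float64(0.0974)))]
```

Request:
{"fn": "send_rows", "kwargs": {
  "linear": [
    [0,0,0],
    [0,0,0],
    [0,0,0],
    [0,0,0],
    [0,0,0],
    [0,0,0],
    [0,0,15],
    [0,0,45],
    [0,0,80],
    [0,0,115],
    [0,0,130],
    [0,0,130]
  ],
  "twist": [0,0,0,0,0,0,0,0,0,0,0,0],
  "gripper": [40,40,40,40,40,40,40,40,40,40,40,40],
  "newtons": 45
}}

```text
clock: 65.12
eef_pos: [0.4633, 0.2712, 0.1464]
tool_rot: [[-0.491, 0.871, 0.006], [0.871, 0.491, 0.002], [-0.001, 0.006, -1.0]]
force: [-0.4, -0.3, -3.6]
grip_width: 0.537
```

Request:
{"fn": "send_rows", "kwargs": {
  "linear": [
    [5,-25,0],
    [15,-60,0],
    [25,-95,0],
    [40,-130,0],
    [58,-165,0],
    [76,-200,0],
    [94,-235,0],
    [112,-270,0],
    [132,-305,0],
    [155,-335,0],
    [175,-342.7,0],
    [187.6,-342.7,0]
  ],
  "twist": [-0.04,-0.08,-0.12,-0.16,-0.2,-0.24,-0.28,-0.32,-0.36,-0.383,-0.383,-0.383],
  "gripper": [40,40,40,40,40,40,40,40,40,40,40,40]
}}

```text
clock: 66.12
eef_pos: [0.6499, -0.0749, 0.14]
tool_rot: [[-0.126, 0.992, -0.003], [0.992, 0.126, 0.001], [0.001, -0.003, -1.0]]
force: [-0.2, -0.2, -3.6]
grip_width: 0.541
```

Request:
{"fn": "send_rows", "kwargs": {
  "linear": [
    [0,0,0],
    [0,0,-30],
    [0,0,-65],
    [0,0,-95],
    [0,0,-115],
    [0,0,-124],
    [0,0,-124],
    [0,0,-124],
    [0,0,-124]
  ],
  "twist": [0,0,0,0,0,0,0,0,0],
  "gripper": [40,40,40,40,40,40,40,40,40]
}}

```text
clock: 66.87
eef_pos: [0.6502, -0.0721, 0.0209]
tool_rot: [[-0.13, 0.992, 0.002], [0.992, 0.13, -0.001], [-0.001, 0.002, -1.0]]
force: [-0.3, 0.0, -3.3]
grip_width: 0.538
```

Run:
```python
from held import *
e=telemetry.get_obs()['eef_pos'];held('w40',e[2]+.0272)
i=camera_info('wrist');G=gimg('pics/w40_raw.png');S=(.6487,-.0723,.13)
print('stage A',find(i,G,rect(.075,.042,.015)[1:3]+[((-.075,.042,.015),(-.075,-.042,.015))],S,.006,.04,9),find(i,G,rect(.075,.042,.015),S,.006,.04,9))
print(scan(i,G,S,((-.075,.04,.015),(-.075,-.04,.015)),0,np.arange(-8,8.1,.5)),scan(i,G,S,((-.056,.018,.027),(-.056,-.018,.027)),0,np.arange(-8,8.1,.5)))
```

```text
eef [ 0.6502 -0.0721  0.021 ] yaw 1.7007 grip 47.6 F [-0.1 -0.5 -3.1]
  near top [(-6.0, 0.054), (-1.5, 0.081)]
  near bot [(-12.5, 0.119), (-1.0, 0.059), (4.5, 0.082)]
  far top [(-10.0, 0.12), (-2.5, 0.12), (14.5, 0.084)]
  fit yaw/lat [(0, (array([ 0.6729, -0.0697,  0.1053]), np.float64(0.0702)))]
stage A (array([ 0.6486, -0.0707,  0.1461]), np.float64(0.1085)) (array([ 0.649 , -0.0718,  0.1341]), np.float64(0.0731))
[(-1.5, 0.058), (0.5, 0.12), (6.5, 0.08)] [(0.0, 0.12)]
```

Request:
{"fn": "send_rows", "kwargs": {
  "linear": [
    [0.3,0,-10],
    [0.3,0,-20],
    [0.3,0,-28],
    [0.3,0,-32.3],
    [0.3,0,-32.3],
    [0.3,0,-32.3]
  ],
  "twist": [0.004,0.004,0.004,0.004,0.004,0.004],
  "gripper": [40,40,40,40,40,40]
}}

```text
clock: 67.42
eef_pos: [0.6502, -0.072, -0.012]
tool_rot: [[-0.133, 0.991, 0.001], [0.991, 0.133, -0.0], [-0.0, 0.001, -1.0]]
force: [-3.2, 0.4, 8.4]
grip_width: 0.539
```

Request:
{"fn": "send_rows", "kwargs": {
  "linear": [
    [0,0,0],
    [0,0,0],
    [0,0,0],
    [0,0,0],
    [0,0,20],
    [0,0,50],
    [0,0,90],
    [-25,-5,130],
    [-50,-10,150],
    [-50,-10,150],
    [-50,-10,150],
    [-50,-10,150]
  ],
  "twist": [0,0,0,0,0,0,0,0,0,0,0,0],
  "gripper": [56,62,64,64,64,64,64,64,64,64,64,64]
}}

```text
clock: 68.42
eef_pos: [0.5998, -0.0819, 0.1362]
tool_rot: [[-0.133, 0.991, -0.001], [0.991, 0.133, 0.0], [0.001, -0.001, -1.0]]
force: [-0.1, -0.1, -1.0]
grip_width: 0.727
```

Request:
{"fn": "send_rows", "kwargs": {
  "linear": [
    [0,0,0],
    [0,0,0],
    [0,0,0]
  ],
  "twist": [0,0,0],
  "gripper": [64,64,64]
}}

```text
clock: 68.67
eef_pos: [0.5998, -0.0817, 0.1358]
tool_rot: [[-0.134, 0.991, -0.002], [0.991, 0.134, 0.001], [0.001, -0.002, -1.0]]
force: [0.4, 0.5, 0.6]
grip_width: 0.728
```

Run:
```python
from chk import *
i,S=chk('w41',(.649,-.072,.134),'A')
ascii('pics/w41_raw.png',(180,60,400,320),90)
```

```text
A eef [ 0.5998 -0.0818  0.1361] 1.7048 stage [ 0.6478 -0.0726  0.1342] 0.1021
 near top [(-10.0, 0.12), (-5.0, 0.054), (1.0, 0.092), (9.0, 0.053)] near bot [(-3.5, 0.12), (1.5, 0.054), (8.0, 0.089)]
 far top [(2.0, 0.12)] stop near face top [(1.5, 0.12), (6.0, 0.054)]
 left top [(-1.0, 0.058)] right top [(1.5, 0.034)]
 fit (array([ 0.6486, -0.071 ,  0.1345]), np.float64(0.0665))
-----------------------------------:::::-==+#%%%%=%@@@#+++++++++========+=======-:::::::::
-----------------------------------:::::-==*%%%@%+#@@@@@##*+++=+================-:::::::::
----------------------------------:::::::=*@@@@@@#+@@@@@@@@%%#++=========+======-:::::::::
---------------------------------::::::::*%@@@@@@%=@@@@@@@@@@@@@#*++=====+======-:::::::::
--------------------------------:::::::::*@@@@@@@%+%@@@@@@@@@@@@@@@##*+=========-:::::::::
------------------------------::::::::::-+%@@@@@@@*#@@@@@@@@@@@@@@@@%%#**========:::::::::
-----------------------------::::::::::--=%@@@@@@@#+@@@@@%%%%%%%%%#%%%%%%#*+=====:::::::::
-------------------------:::::::::::::-::-#@@@@@@@%*%%%%%%%%%%%%%%%%%%#%%%%%###+=
[... 3404 characters left out ...]
%%%%%#%@@%@@@@@@@%%@@@@@@%%%%%%+--------.     ..............--=
........        ----------+%%%%%#%@@%@@@@@@@%%@%%%@@%%%%%%*--------.      ..............:-
........       .----------=%%%%%%%@@%@@@@@@@%%%%%%@@%%%%%%+--------.       ...............
.......       .-----------=#*=+#%%#*****+***++++++*%%%+=+#+---------.       ..............
.......       :-----------=#*+*###*=--------------+#%%*+*#=---------:       ..............
......       .-------------========---------------========-----------.      ..............
......      .---------------------------------------------------------.      .............
.......    :-----------------------------------------------------------:    ..............
```

Request:
{"fn": "send_rows", "kwargs": {
  "linear": [
    [-10,5,40],
    [-30,15,80],
    [-60,30,120],
    [-90,45,150],
    [-120,60,160],
    [-150,80,160],
    [-170,90,160],
    [-170,90,160],
    [-170,90,160],
    [-170,90,160],
    [-170,90,160],
    [-170,90,160]
  ],
  "twist": [0,0,0,0,0,0,0,0,0,0,0,0],
  "gripper": [50,40,30,20,10,0,0,0,0,0,0,0]
}}

```text
clock: 69.72
eef_pos: [0.4304, 0.0075, 0.2965]
tool_rot: [[-0.133, 0.991, -0.001], [0.991, 0.133, 0.0], [0.0, -0.001, -1.0]]
force: [0.5, 0.2, 0.3]
grip_width: 0.004
```

Run:
```python
from chk import *
i,S=chk('w42',(.469,.0776,.303),'B');chk('w42',(.457,-.0645,.284),'C',new=False);chk('w42',(.6485,-.072,.134),'A',new=False)
G=gimg('pics/w42_raw.png');print('lever',find(i,G,rect(.035,.025,.025),(.642,.08,-.21),.008,.08,9),[np.round(proj(i,p)) for p in((.5987,.0895,.1195),(.642,.08,.025))])
b=cv2.cvtColor(cv2.imread('pics/w42_raw.png'),cv2.COLOR_BGR2GRAY);u,v=map(int,proj(i,(.5987,.0895,.1195)));w=b[max(v-25,0):v+25,u-25:u+25];m=(w<45).astype(np.uint8);n,l,s,c=cv2.connectedComponentsWithStats(m);print(u,v,s[1:],c[1:])
it=snap('top','t42');Gt=gimg('pics/t42_raw.png')
for x in(-.19,-.095,0,.095,.19): w=world(x,0);r=find(it,Gt,rect(.022,.025,.119),(*w,-.3475),.01,.06,7);print('tin',lane(r[0]),r)
```

```text
B eef [0.4303 0.0076 0.2965] 1.704 stage [0.4693 0.0778 0.2971] 0.1114
 near top [(-9.5, 0.12), (-4.5, 0.072), (0.5, 0.102)] near bot [(-5.0, 0.12), (0.5, 0.068), (5.5, 0.101)]
 far top [(1.5, 0.12), (4.5, 0.049), (11.5, 0.044)] stop near face top [(0.5, 0.12), (6.0, 0.066), (11.0, 0.1)]
 left top [(-2.0, 0.033)] right top [(-3.0, 0.049), (0.5, 0.067)]
 fit (array([0.4694, 0.0785, 0.3083]), np.float64(0.0743))
C eef [0.4303 0.0076 0.2965] 1.704 stage [ 0.4575 -0.0654  0.2665] 0.1199
 near top [(-9.5, 0.119), (-4.0, 0.095), (0.0, 0.095)] near bot [(-7.5, 0.12), (-2.5, 0.086), (2.0, 0.087)]
 far top [(1.0, 0.114), (5.0, 0.102)] stop near face top [(0.0, 0.12), (4.5, 0.094), (9.0, 0.091)]
 left top [(0.0, 0.118), (2.5, 0.07), (4.5, 0.108)] right top [(-9.0, 0.12)]
 fit (array([ 0.4572, -0.0637,  0.3137]), np.float64(0.088))
A eef [0.4303 0.0076 0.2965] 1.704 stage [ 0.6501 -0.0718  0.13  ] 0.0702
 near top [(0.5, 0.12)] near bot [(-6.5, 0.035), (-1.0, 0.081)]
 far top [(10.0, 0.051)] stop near face top [(-4.5, 0.035), (1.0, 0.081)]
 left top [(-1.0, 0.073), (3.5, 0.074)] right top [(-10.0, 0.076)]
 fit (array([ 0.646 , -0.071 ,  0.1819]), np.float64(0.0462))
lever (array([ 0.6331,  0.0913, -0.251 ]), np.float64(0.0368)) [array([326., 316.]), array([308., 302.])]
326 316 [[   0    0   50   50 2261]] [[26.4020345  22.96815568]]
tin [-0.1935  0.0019] (array([ 0.3377, -0.2311, -0.3599]), np.float64(0.0978))
tin [-0.0976  0.0028] (array([ 0.4282, -0.2629, -0.3617]), np.float64(0.1007))
tin [-0.0027  0.001 ] (array([ 0.5168, -0.2969, -0.3367]), np.float64(0.1026))
tin [0.0957 0.0017] (array([ 0.6096, -0.3298, -0.3137]), np.float64(0.1009))
tin [ 0.1927 -0.0017] (array([ 0.6996, -0.366 , -0.3093]), np.float64(0.0959))
```

Run:
```python
from chk import *
it=camera_info('top');G=gimg('pics/t42_raw.png')
p0=proj(it,(.5987,.0895,.1195));print(p0,proj(it,(.642,.08,.025)))
u,v=map(int,p0);ascii('pics/t42_raw.png',(u-20,v-30,u+25,v+20),90)
print(find(it,G,rect(.035,.025,.025),(.642,.08,-.21),.006,.08,9))
g=cv2.cvtColor(cv2.imread('pics/t42_raw.png'),cv2.COLOR_BGR2GRAY)[v-10:v+11,u-10:u+11];m=(g<40).astype(np.uint8);n,l,s,c=cv2.connectedComponentsWithStats(m);print(s[1:],c[1:]+[u-10,v-10])
for k in range(1,n):
    if s[k][4]>20: print(ray(it,*(c[k]+[u-10,v-10]),.1195))
```

```text
(np.float64(247.13449221553358), np.float64(187.44013146872243)) (np.float64(252.34196200718972), np.float64(180.11846502781566))
==========================================================================================
==--======================================================================================
----==--======--==========================================================================
==========================================================================================
======================================================================================--==
==----========--==========================================================================
--------------==--========--======--======================================================
----==------------====--==================================================================
==========================================================================================
==========================================================================================
============================================================
[... 3032 characters left out ...]
+
--====--==------====--==----==------==**################**====****##******************++++
--==----------------------==--------==**##%%%%##########**==++**##########****************
====--==----------==========--------++##%%%%%%%%%%%%%%##++==**##################**********
--====--==================--------==**%%%%%%%%%%%%%%%%**++++**############################
------==----------------==--------==##%%%%%%%%%%%%%%%%**==**##############################
--------------------==----------==++##%%%%%%%%%%%%%%##**++**##%%%%########################
(array([ 0.642 ,  0.0801, -0.1251]), np.float64(0.1105))
[[13 10  1  1  1]
 [ 8 12  5  3  9]] [[250.         187.        ]
 [247.         190.33333333]]
```

Request:
{"fn": "send_rows", "kwargs": {
  "linear": [
    [20,20,0],
    [45,40,0],
    [75,60,0],
    [105,80,0],
    [123.8,92,-20],
    [123.8,92,-60],
    [123.8,92,-100],
    [123.8,92,-140],
    [123.8,92,-180],
    [123.8,92,-215],
    [123.8,92,-230],
    [123.8,92,-230]
  ],
  "twist": [-0.1,-0.2,-0.3,-0.354,-0.354,-0.354,-0.354,-0.354,-0.354,-0.354,-0.354,-0.354],
  "gripper": [0,0,0,0,0,0,0,0,0,0,0,0]
}}

```text
clock: 70.82
eef_pos: [0.5516, 0.0999, 0.063]
tool_rot: [[0.219, 0.976, -0.008], [0.976, -0.219, 0.0], [-0.001, -0.007, -1.0]]
force: [0.4, -0.2, -0.3]
grip_width: 0.005
```

Request:
{"fn": "send_rows", "kwargs": {
  "linear": [
    [10,-2.2,0],
    [20,-4.5,0],
    [30,-6.7,0],
    [40,-8.9,0],
    [50,-11.2,0],
    [60,-13.4,0],
    [70,-15.6,0],
    [80,-17.9,0],
    [90,-20.1,0],
    [98,-21.9,0],
    [104,-23.2,0],
    [106,-23.7,0]
  ],
  "twist": [0,0,0,0,0,0,0,0,0,0,0,0],
  "gripper": [0,0,0,0,0,0,0,0,0,0,0,0]
}}

```text
clock: 71.82
eef_pos: [0.6606, 0.076, 0.0679]
tool_rot: [[0.219, 0.976, 0.001], [0.976, -0.219, -0.0], [0.0, 0.001, -1.0]]
force: [-1.3, -0.3, 0.0]
grip_width: 0.005
```

Request:
{"fn": "send_rows", "kwargs": {
  "linear": [
    [1.5,-0.3,0],
    [3,-0.7,0],
    [3,-0.7,0]
  ],
  "twist": [0,0,0],
  "gripper": [0,0,0]
}}

```text
clock: 72.07
eef_pos: [0.6626, 0.0756, 0.0673]
tool_rot: [[0.218, 0.976, 0.0], [0.976, -0.218, -0.0], [0.0, 0.0, -1.0]]
force: [-1.2, -0.1, 0.4]
grip_width: 0.004
```

Request:
{"fn": "send_rows", "kwargs": {
  "linear": [
    [2,-0.4,0],
    [4,-0.9,0],
    [4,-0.9,0]
  ],
  "twist": [0,0,0],
  "gripper": [0,0,0]
}}

```text
clock: 72.32
eef_pos: [0.6668, 0.0747, 0.0671]
tool_rot: [[0.219, 0.976, 0.0], [0.976, -0.219, 0.0], [0.0, 0.0, -1.0]]
force: [-0.3, -0.9, -0.1]
grip_width: 0.003
```

Request:
{"fn": "send_rows", "kwargs": {
  "linear": [
    [1,-0.2,0],
    [2,-0.4,0],
    [2,-0.4,0]
  ],
  "twist": [0,0,0],
  "gripper": [0,0,0]
}}

```text
clock: 72.57
eef_pos: [0.6676, 0.0746, 0.0668]
tool_rot: [[0.218, 0.976, -0.003], [0.976, -0.218, 0.0], [-0.0, -0.003, -1.0]]
force: [-6.9, -0.1, 1.8]
grip_width: 0.005
```

Request:
{"fn": "send_rows", "kwargs": {
  "linear": [
    [1,-0.2,0],
    [1,-0.2,0]
  ],
  "twist": [0,0],
  "gripper": [0,0]
}}

```text
clock: 72.73
eef_pos: [0.6678, 0.0746, 0.0667]
tool_rot: [[0.218, 0.976, -0.005], [0.976, -0.218, 0.001], [-0.001, -0.005, -1.0]]
force: [-10.3, 2.1, 3.9]
grip_width: 0.004
```

Request:
{"fn": "send_rows", "kwargs": {
  "linear": [
    [-15,3,0],
    [-40,9,0],
    [-75,17,0],
    [-100,22,40],
    [-130,22,80],
    [-160,22,120],
    [-190,0,160],
    [-220,-20,200],
    [-240,-30,230],
    [-240,-30,230],
    [-240,-30,230],
    [-240,-30,230]
  ],
  "twist": [0,0,0,0.05,0.1,0.2,0.3,0.35,0.35,0.35,0.35,0.35],
  "gripper": [0,0,0,0,0,0,0,0,0,0,0,0]
}}

```text
clock: 73.73
eef_pos: [0.4298, 0.0436, 0.2989]
tool_rot: [[-0.128, 0.992, 0.005], [0.992, 0.128, -0.001], [-0.001, 0.005, -1.0]]
force: [0.1, 0.8, 0.4]
grip_width: -0.001
```

Run:
```python
from chk import *
i,S=chk('w43',(.469,.0776,.303),'B');chk('w43',(.457,-.0645,.284),'C',new=False);chk('w43',(.6487,-.072,.134),'A',new=False)
it=snap('top','t43');Gt=gimg('pics/t43_raw.png')
for t in(0,1.0,1.1):
    a=t-.55;x=.085*np.sin(a);print(t,proj(it,(.642+x*.976,.08-x*.218,.047+.085*np.cos(a))))
ascii('pics/t43_raw.png',(227,150,272,207),90)
for x in(-.19,-.095,0,.095,.19): w=world(x,0);r=find(it,Gt,rect(.022,.025,.119),(*w,-.3475),.01,.06,7);print('tin',lane(r[0]),r[1])
```

```text
B eef [0.4297 0.044  0.2973] 1.6999 stage [0.469  0.0778 0.3023] 0.1131
 near top [(-9.5, 0.12), (-4.0, 0.083), (0.5, 0.108)] near bot [(-5.5, 0.12), (0.0, 0.085), (5.0, 0.108)]
 far top [(1.5, 0.12), (4.5, 0.064)] stop near face top [(0.5, 0.12), (6.0, 0.086), (11.0, 0.108)]
 left top [(-2.0, 0.033)] right top []
 fit (array([0.4704, 0.0766, 0.3368]), np.float64(0.0662))
C eef [0.4297 0.044  0.2973] 1.6999 stage [ 0.4553 -0.0645  0.284 ] 0.12
 near top [(-7.5, 0.117), (-2.0, 0.116), (2.0, 0.119)] near bot [(-5.5, 0.12), (-0.5, 0.12), (3.5, 0.12)]
 far top [(3.5, 0.116), (6.5, 0.102)] stop near face top [(-10.5, 0.12), (2.0, 0.12), (7.0, 0.12), (11.0, 0.12)]
 left top [(1.5, 0.12), (7.0, 0.12)] right top [(-7.5, 0.12)]
 fit (array([ 0.4565, -0.0626,  0.3056]), np.float64(0.0945))
A eef [0.4297 0.044  0.2973] 1.6999 stage [ 0.6446 -0.0715  0.1352] 0.0677
 near top [(-7.5, 0.094), (5.5, 0.12)] near bot [(-9.5, 0.114), (-1.0, 0.061), (4.5, 0.1)]
 far top [] stop near face top [(-7.0, 0.12), (1.0, 0.057), (6.5, 0.096)]
 left top [(-1.0, 0.114), (6.5, 0.116)] right top [(-8.0, 0.115), (0.
[... 4905 characters left out ...]
============
##############**====++********++++++++++++++++++++========================================
##############**====++********************++++++++++++++++++++============================
##############++==++**##******************************++++++++++++++++++++================
##############++==**##############********************************++++++++++++++++========
############**====**########################**********************************++++++++++++
%%%%%%%%%%##**==++########################################********************************
tin [-0.1937  0.0021] 0.0987
tin [-0.0974  0.0027] 0.1013
tin [-0.0026  0.0011] 0.1029
tin [0.0956 0.0016] 0.101
tin [ 0.1925 -0.0022] 0.0961
```

Run:
```python
from chk import *
it=camera_info('top');a=cv2.imread('pics/t42_raw.png',0);b=cv2.imread('pics/t43_raw.png',0)
def cen(im,u,v):
    w=im[v-9:v+10,u-9:u+10].astype(float);k=np.clip(75-w,0,None);k[k<10]=0;y,x=np.mgrid[v-9:v+10,u-9:u+10];return (k*x).sum()/k.sum(),(k*y).sum()/k.sum()
o=cen(a,247,188);n=cen(b,255,160);print('ball off',o,'on',n)
for t in(0,.9,1,1.1):
    q=t-.55;x=.085*np.sin(q);print(t,np.round(proj(it,(.642+x*.976,.08-x*.218,.047+.085*np.cos(q))),1))
d=cv2.absdiff(a,b)
for nme,p in dict(A=(.6487,-.072),B=(.469,.0776),C=(.457,-.0645),chute=(.53,.31),oil=(.77,0),collar=(.62,.19)).items():
    u,v=map(int,proj(it,(*p,.03)));print(nme,(u,v),(d[v-18:v+19,u-18:u+19]>40).sum())
c=snap('top','t44');G=gimg('pics/t44_raw.png');S=(.6487,-.072,.134)
rg=np.arange(-10,10.1,.5)
for nme,S in dict(A=(.6487,-.072,.134),B=(.469,.0776,.303),C=(.457,-.0645,.284)).items():
    print(nme,'near',scan(it,G,S,((-.048,.02,.039),(-.048,-.02,.039)),0,rg),'far',scan(it,G,S,((.048,.02,.039),(.048,-.02,.039)),0,rg),'L',scan(it,G,S,((-.04,.024,.039),(.04,.024,.039)),1,rg),'R',scan(it,G,S,((-.04,-.024,.039),(.04,-.024,.039)),1,rg))
```

```text
ball off (np.float64(247.34336917562723), np.float64(188.86523297491038)) on (np.float64(254.8890322580645), np.float64(160.3264516129032))
0 [247.1 187.5]
0.9 [252.8 162.4]
1 [253.5 160.1]
1.1 [254.2 158. ]
A (302, 177) 0
B (252, 236) 604
C (300, 240) 678
chute (175, 215) 0
oil (278, 139) 0
collar (215, 186) 65
A near [(-6.5, 0.051), (1.5, 0.117)] far [(1.5, 0.12)] L [(-3.0, 0.037)] R []
B near [(-9.0, 0.119), (2.5, 0.081), (9.0, 0.12)] far [] L [(-8.0, 0.032), (1.5, 0.042), (8.5, 0.046)] R []
C near [(1.0, 0.056)] far [(1.5, 0.036)] L [(9.5, 0.083)] R []
```

```bash
python3 -c "
from plant import manip
print(manip.sign_off())"
```

```text
the job is handed in; nothing more can be done
None
```

The marking station is set up and handed in after about 74 s of the 210 s allowed. All three fallen tins are standing, each stage plate has a blank, and the lever is thrown last.

- **Tins:** All three fallen tins stand in the lane. In the last top-camera check all five tins were within about 3 mm of the row's middle line and about 95 mm apart.
- **Blanks:** I drew three one at a time from the chute mouth, and two stay in the chute. Camera checks put each blank within about 1 mm of centre between its stops along the plate. The sideways and squareness checks were poorly lit and partly failed. For those I rely on the jaws having been lined up with each plate when the blank was set down.
- **Lever:** I pushed it until it stopped hard, at about 10 N with almost no further movement. The camera reading of the ball gives about 1.06 rad against a full throw of 1.10, which is within what that reading can resolve.

Things that went differently from the description:

- **Fingertips:** They really end about 32 mm above the reported TCP. I found this by touching the top of a tin and corrected for it afterwards.
- **Cap grip:** Gripping a tin by its cap did not hold.
- **Second tin:** It was twisted about 17° by a bad grip. I straightened it by pressing on its top and turning it.
- **Tin contact:** While setting the third tin down, the wrist briefly read about 38 N.
- **Picture limit:** I reached the 40-picture viewing limit partway through, so the later checks were done by edge-fitting code and text print-outs of the images.
- **Bottle and collar:** I did not measure them separately at the end. The bottle's patch of the top view did not change during the lever throw. The collar's changed slightly; I put that down to the arm's shadow, but did not confirm it.

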